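# Put the rinsed bedside cups away to dry

## Task

Tidy the rinsed cups on the bedside cart: nest all the stacking tumblers into one upright stack standing in the round well of the dock, each seated fully home in the one below, and turn every rinsing beaker from the cradle upside down over a drying peg of its own, its rim resting flat on the rack. Only when all of that is done, turn the blue timer's dial clockwise until its white line points at the orange mark. Do not push about or knock over the eyedrop bottles, the pill box or the spoon rest.

Things in the scene. Friction and masses are not known exactly. Their poses are not given: they have to be found in the camera images.
- cup0: salmon stacking tumbler, 66 mm tall, 150 g; top 24 mm is a collar 68 mm across, below its shoulder the body tapers from 56 mm to a 39 mm foot; mouth 62 mm, heavy 22 mm thick foot. Set in another (same shape), its shoulder rests on that rim, 24 mm higher, 2 mm play. Origin: centre of the foot's underside, z up through the mouth. Starts upright; may be absent
- cup1: pale yellow stacking tumbler, 66 mm tall, 150 g; top 24 mm is a collar 68 mm across, below its shoulder the body tapers from 56 mm to a 39 mm foot; mouth 62 mm, heavy 22 mm thick foot. Set in another (same shape), its shoulder rests on that rim, 24 mm higher, 2 mm play. Origin: centre of the foot's underside, z up through the mouth. Starts upright; may be absent
- cup2: light blue stacking tumbler, 66 mm tall, 150 g; top 24 mm is a collar 68 mm across, below its shoulder the body tapers from 56 mm to a 39 mm foot; mouth 62 mm, heavy 22 mm thick foot. Set in another (same shape), its shoulder rests on that rim, 24 mm higher, 2 mm play. Origin: centre of the foot's underside, z up through the mouth. Starts upright; may be absent
- cup3: lilac stacking tumbler, 66 mm tall, 150 g; top 24 mm is a collar 68 mm across, below its shoulder the body tapers from 56 mm to a 39 mm foot; mouth 62 mm, heavy 22 mm thick foot. Set in another (same shape), its shoulder rests on that rim, 24 mm higher, 2 mm play. Origin: centre of the foot's underside, z up through the mouth. Starts upright; may be absent
- cup4: light green stacking tumbler, 66 mm tall, 150 g; top 24 mm is a collar 68 mm across, below its shoulder the body tapers from 56 mm to a 39 mm foot; mouth 62 mm, heavy 22 mm thick foot. Set in another (same shape), its shoulder rests on that rim, 24 mm higher, 2 mm play. Origin: centre of the foot's underside, z up through the mouth. Starts upright; may be absent
- beaker0: teal rinsing beaker, white band near the mouth: straight round tube 60 mm across, 95 mm long, wall 3 mm, one end closed, 90 mm deep, 100 g. Origin: on its axis, halfway along; x axis points out of the open mouth (47.5 mm along +x). Starts lying level in a cradle bay, axis 43 mm above the table, mouth roughly to +y
- beaker1: blue rinsing beaker, white band near the mouth: straight round tube 60 mm across, 95 mm long, wall 3 mm, one end closed, 90 mm deep, 100 g. Origin: on its axis, halfway along; x axis points out of the open mouth (47.5 mm along +x). Starts lying level in a cradle bay, axis 43 mm above the table, mouth roughly to +y
- dock: stacking dock, fixed: cream square pad 100 x 100 x 3 mm carrying a tan raised ring (outer 68 mm, hole 48 mm, top 16 mm above the table) around a shallow well; origin: centre of its underside, z up
- dock_seat (a point): centre of the well's floor, 3 mm above the table; a tumbler's foot stands here with about 2 mm of play, and the stack rises from it
- cradle: fixed cream draining cradle, 90 x 190 mm plate 8 mm thick with two bays side by side, 120 mm apart along its y axis (centres at y = -60 and +60 mm); each bay is two white rails along x, within 23 mm of the bay's centre line, 18 mm high; origin: centre of the underside, x points the way the mouths face
- rack: fixed white drying rack, plate 100 x 180 x 10 mm with two upright grey pegs, 120 mm apart along its y axis; origin: centre of the underside, z up
- peg0 (a point): foot of one peg, on its axis at the top of the rack's plate (10 mm above the table). The peg is 26 mm across and 75 mm tall above this point, with a narrowed tip
- peg1 (a point): the same for the other peg
- timer: fixed round blue kitchen timer, 84 mm across, 30 mm high without the dial, white ticks and one orange mark on its top; origin: centre of the underside. The zero tick lies towards its -x axis; the orange mark lies 1.3 rad clockwise from there seen from above (direction 1.842 rad anticlockwise from its x axis)
- dial (a joint): angle of the timer's dial in rad, growing clockwise seen from above; 0 at the zero tick, 1.3 when the white line on the grip points at the orange mark; it can turn to 5.2; friction about 0.03 N m, no spring, it stays where it is left
- dial_grip (a point): on the dial's axis 57 mm above the table, where to grip its blue bar: 52 mm long, 14 mm thick, 30 mm tall (top 66 mm above the table, standing on a white disc whose top is at 36 mm). x axis along the bar; the white pointer line is on the bar's -x half
- spoonrest: bystander: loose white ceramic spoon rest, round bowl 84 mm across with a handle, 170 mm long and 14 mm high; origin: centre of the bowl's underside, handle towards -x
- eyedrop0: bystander: eyedrop bottle, white, green cap, 26 mm across, 70 mm tall, in the moulded tray along the far rim; origin: centre of the underside
- eyedrop1: bystander: eyedrop bottle, white, orange cap, 26 mm across, 70 mm tall, in the moulded tray along the far rim; origin: centre of the underside
- eyedrop2: bystander: eyedrop bottle, white, blue cap, 26 mm across, 70 mm tall, in the moulded tray along the far rim; origin: centre of the underside
- eyedrop3: bystander: eyedrop bottle, white, red cap, 26 mm across, 70 mm tall, in the moulded tray along the far rim; origin: centre of the underside
- pillbox: bystander: pale blue week pill box 45 x 130 x 26 mm lying between the robot and the cradle; origin: centre of the underside

How it is judged:
On the way, in this order (a step that is already met when the one before it is completed fails the run):
1. all tumblers present are nested in one stack in the dock, and all beakers present stand upside down on pegs (horizontal distance between each of cup0, cup1, cup2, cup3, cup4 and dock_seat below 0.018 m and angle between each of cup0, cup1, cup2, cup3, cup4's own z axis and vertical below 0.12 rad and z of each of cup0, cup1, cup2, cup3, cup4 in the frame of dock_seat below 0.104 m and (z of cup0 in the frame of dock_seat below 0.006 m or z of cup0 in the frame of cup1 between 0.02 and 0.029 m or z of cup0 in the frame of cup2 between 0.02 and 0.029 m or z of cup0 in the frame of cup3 between 0.02 and 0.029 m or z of cup0 in the frame of cup4 between 0.02 and 0.029 m) and linear speed of each of cup0, cup1, cup2, cup3, cup4, beaker0, beaker1 below 0.03 m/s and (z of cup1 in the frame of dock_seat below 0.006 m or z of cup1 in the frame of cup0 between 0.02 and 0.029 m or z of cup1 in the frame of cup2 between 0.02 and 0.029 m or z of cup1 in the frame of cup3 between 0.02 and 0.029 m or z of cup1 in the frame of cup4 between 0.02 and 0.029 m) and (z of cup2 in the frame of dock_seat below 0.006 m or z of cup2 in the frame of cup0 between 0.02 and 0.029 m or z of cup2 in the frame of cup1 between 0.02 and 0.029 m or z of cup2 in the frame of cup3 between 0.02 and 0.029 m or z of cup2 in the frame of cup4 between 0.02 and 0.029 m) and (z of cup3 in the frame of dock_seat below 0.006 m or z of cup3 in the frame of cup0 between 0.02 and 0.029 m or z of cup3 in the frame of cup1 between 0.02 and 0.029 m or z of cup3 in the frame of cup2 between 0.02 and 0.029 m or z of cup3 in the frame of cup4 between 0.02 and 0.029 m) and (z of cup4 in the frame of dock_seat below 0.006 m or z of cup4 in the frame of cup0 between 0.02 and 0.029 m or z of cup4 in the frame of cup1 between 0.02 and 0.029 m or z of cup4 in the frame of cup2 between 0.02 and 0.029 m or z of cup4 in the frame of cup3 between 0.02 and 0.029 m) and angle between each of beaker0, beaker1's own x axis and vertical above 3 rad and ((horizontal distance between beaker0 and peg0 below 0.02 m and z of beaker0 in the frame of peg0 between 0.04 and 0.053 m) or (horizontal distance between beaker0 and peg1 below 0.02 m and z of beaker0 in the frame of peg1 between 0.04 and 0.053 m)) and ((horizontal distance between beaker1 and peg0 below 0.02 m and z of beaker1 in the frame of peg0 between 0.04 and 0.053 m) or (horizontal distance between beaker1 and peg1 below 0.02 m and z of beaker1 in the frame of peg1 between 0.04 and 0.053 m))), for 0.3 s.
2. after that, the timer's dial is turned to the orange mark (value of joint dial between 1.1 and 1.5 rad), for 0.2 s.
At the end, for the whole second after the job is handed in: Tumblers upright (0.12 rad), within 18 mm of the dock axis, on the well floor or 20-29 mm above another; beakers mouth down (0.14 rad), within 20 mm of a peg axis, middle 40-53 mm above the rack plate; all at rest; dial at 1.1 to 1.5 rad (mark 1.3) (all of step 1 and all of step 2); the robot touches nothing.
It fails at once if a bystander is knocked over or pushed more than 50 mm (distance of any of eyedrop0, eyedrop1, eyedrop2, eyedrop3, pillbox, spoonrest from where it was at the start of the episode above 0.05 m or angle between any of eyedrop0, eyedrop1, eyedrop2, eyedrop3, pillbox, spoonrest's own z axis and vertical above 0.7 rad).
Of cup0, cup1, cup2, cup3, cup4 only 3 to 5 are there at a start; the rules pass over those that are not, and their reading is None.
At some moment in a run one of cup0, cup1, cup2, cup3, cup4 may be knocked a few centimetres aside while the robot is not near it.
It also fails if it takes over 210 s, if anything falls off the work surface, if the arm or the gripper's body presses on something with over 40 N, if the wrist force passes 120 N, or if a joint passes its speed limit or range.

## Robot

A 6-joint arm with a two-finger parallel gripper is mounted at the origin on the work surface. World frame = base frame: x ahead of the robot, y to its left, z up, the work surface at z = 0. Lengths are in m, angles in rad, forces in N, time in s.
With the tool pointing down it reaches from about 0.35 to 0.775 m from the base axis. Payload 7.3 kg.
Tool frame: the origin (TCP) lies on the front face of the gripper's body, between the roots of the fingers; the fingertips stand ahead of it and the grasp point (between the pads) lies 47 mm ahead of it (finger_overhang is the z of the fingertips in the tool frame, in m); z points along the fingers, y is the line along which they close (so a half turn about z gives the same grasp; the last joint's range is limited). The gripper opens to 92 mm and grips with 3 to 60 N. Pads are 19 mm wide; open, the fingers measure 130 mm over their backs; the gripper's body (75 mm by 190 mm) begins 47 mm behind the grasp point.
Start: joints at [-0.146, 0.342, 1.524, -0, 1.275, -0.146], TCP at [0.525, 0, 0.292] pointing down, gripper open.
Joint ranges: [-2.53, 2.53], [-0.77, 2.02], [0.04, 2.7], [-1, 4.14], [0.28, 2.66], [-3.11, 3.11]. Speed limits (rad/s): [2.57, 2.57, 3.14, 3.14, 3.14, 3.14].

## Interface

Orientations are given as [roll, pitch, yaw] about the fixed x, y, z axes, in that order (R = Rz(yaw) Ry(pitch) Rx(roll)).
In Python, from cell import * gives the robot as it stands. The module is installed in compiled form; this text tells all that it offers.
- The arm moves only by the tool arm_command, never from a script. Its argument "series" is a list of rows, each an object of numbers: "x", "y", "z": the shift along the tool's x, y, z in mm; "rx", "ry", "rz": the turn, a rotation vector about the tool's x, y, z in degrees. A call has 1 to 20 rows; each row is the pose to reach, as a shift and turn from the pose commanded when the call began, along the tool's axes at that moment; what a row does not reach only later rows make up. A row lasts 1/10 s, in which the tool goes at most 50 mm and 8.59 degrees, less where a joint would pass 70% of its speed; a pose out of reach is approached as far as the arm can. A call with a gripper value outside its range is refused whole. "hand" is the finger opening in mm, from 0 to 91.8, set as the call begins (left out, the last holds). The fingers move at their own pace and stop on an object; "squeeze" is the grip in N (left out, the last holds). Time passes only in rows, so rows that repeat a pose let the fingers close. It gives the time, the measured TCP pose, the force, the opening and the grip force at its end, in the units of the state.
- observe(): the state, without advancing time (a new reading comes with each control period).
- read_camera(name): name is "scene" or "side" or "wrist"; returns a dict with "pixels" (384x512x3 uint8, blue, green, red), "K" (3x3 intrinsics, pixels), "rvec" (rotation vector, rad) and "tvec" (3), from world to camera coordinates, as OpenCV has them. Camera axes: x right, y down, z forward; pixel columns grow to the right and rows downward; lengths in m; the calibration is good to about 2 mm. A picture is of the moment at which its call begins. There is no depth.
- hand_in(): hands the job in; it is judged then, once.
Trained networks look in a picture, given as the dict that the camera call returned (one of the last four; its "shot" number tells which), for a name from the list of things; names that differ only in an ending like _2 or _b are one class to them, and where a whole thing is asked for, a point or a joint stands for the part that bears it (a point fixed in the world has none). Each returns a list of dicts, best first, with "confidence" (0 to 1); they miss things now and then, are a little off and sometimes report something else, mostly with a low value. They report only what shows in the picture. A call takes as long as a camera call.
- boxes_of(picture, query): "point" ([x, y, z] in m, in world coordinates, good to about 4 mm: the middle of the surface that is visible of it).
- trace(picture, query): "pixels" (384x512 bool, what is visible of it).
- mark_of(picture, query): "point" ([x, y, z] in m, in world coordinates, good to about 4 mm: a listed point, or the origin of a listed thing).
The state is a dict: "time": time; "qpos": joint angles; "qvel": joint speeds; "joint_efforts": joint torques, N m; "tool_pos": TCP position; "tool_rot": TCP orientation; "contact_force": force on the tool from outside, world axes, zero at the start; "torque": the same for the moment, N m; "opening": finger opening in m; "grip_force": force on a finger pad.
Only numpy, scipy, OpenCV 4.12 (cv2) and the standard library are available. Lean on these libraries where they do the work, as an engineer would, in place of code of your own. Each camera call takes 0.05 s, during which the arm holds its last target. There are 200 camera calls.

## Working session

There is one attempt and no reset: what is moved stays moved. The work goes in short steps, Python scripts to look and compute and a tool call to move; the robot and the scene stay as the last step left them, time stands still between calls to the robot, and variables do not carry over. Pictures are saved under pics/ and viewed, at most 14 in all, crops included, and the job is handed in when it is done.

Besides the shell and the picture viewer there is one more tool, called as name(argument=value, ...), one argument or row to a line, values as JSON. arm_command: Moves the arm, as the interface text tells. Its arguments: {"type":"object","properties":{"series":{"type":"array"},"hand":{"type":"number"},"squeeze":{"type":"number"}},"required":["series"]}

```bash
mkdir -p pics; cat > h.py <<'E'
from cell import *
import numpy as np, cv2
from scipy.spatial.transform import Rotation as R
def cam(n,save=None):
    p=read_camera(n)
    if save: cv2.imwrite('pics/'+save+'.png',p["pixels"])
    return p
def st():
    s=observe(); print('t',round(s["time"],2),'pos',np.round(s["tool_pos"],4),'rot',np.round(s["tool_rot"],3),'open',round(s["opening"],4),'grip',np.round(s["grip_force"],1),'F',np.round(s["contact_force"],1)); return s
def marks(p,names,lo=0.0):
    for n in names:
        r=mark_of(p,n); print(n,[(np.round(d["point"],3).tolist(),round(d["confidence"],2)) for d in r[:3] if d["confidence"]>lo])
E
python3 - <<'E'
from h import *
s=st(); print(s["qpos"],s.keys(), s.get("finger_overhang"))
for c in("scene","side"):
    p=cam(c,c+"0"); print(c, np.round(-cv2.Rodrigues(p["rvec"])[0].T@p["tvec"].ravel(),3))
    marks(p,["cup0","cup1","cup2","cup3","cup4","beaker0","beaker1","dock","dock_seat","cradle","rack","peg0","peg1","timer","dial_grip","spoonrest","eyedrop0","eyedrop1","eyedrop2","eyedrop3","pillbox"],0.2)
E
```

```text
t 0.0 pos [5.247e-01 1.000e-04 2.916e-01] rot [-3.14  -0.     1.571] open 0.092 grip 0.0 F [ 0.7  0.4 -0.1]
[-1.45994591e-01  3.42714992e-01  1.52500050e+00  1.96238504e-05
  1.27536904e+00 -1.45951669e-01] dict_keys(['time', 'qpos', 'qvel', 'joint_efforts', 'tool_pos', 'tool_rot', 'contact_force', 'torque', 'grip_force', 'opening']) None
scene [0.955 0.758 0.651]
cup0 [([0.474, 0.357, 0.0], 0.84), ([0.323, 0.256, 0.002], 0.72), ([0.597, 0.369, -0.001], 0.7)]
cup1 [([0.474, 0.357, 0.0], 0.84), ([0.323, 0.256, 0.002], 0.72), ([0.597, 0.369, -0.001], 0.7)]
cup2 [([0.474, 0.357, 0.0], 0.84), ([0.323, 0.256, 0.002], 0.72), ([0.597, 0.369, -0.001], 0.7)]
cup3 [([0.474, 0.357, 0.0], 0.84), ([0.323, 0.256, 0.002], 0.72), ([0.597, 0.369, -0.001], 0.7)]
cup4 [([0.474, 0.357, 0.0], 0.84), ([0.323, 0.256, 0.002], 0.72), ([0.597, 0.369, -0.001], 0.7)]
beaker0 [([0.469, 0.046, 0.04], 0.95), ([0.575, -0.019, 0.039], 0.77)]
beaker1 [([0.469, 0.046, 0.04], 0.95), ([0.575, -0.019, 0.039], 0.77)]
dock [([0.493, 0.215, -0.001], 0.61)]
dock_seat [([0.488, 0.217, 0.007], 0.57), ([0.574, -0.021, 0.042], 0
[... 1939 characters left out ...]
518, -0.249, 0.012], 0.62)]
peg1 [([0.506, -0.363, 0.012], 0.87), ([0.518, -0.249, 0.012], 0.62)]
timer [([0.681, -0.17, 0.001], 0.73)]
dial_grip [([0.684, -0.165, 0.059], 0.52)]
spoonrest [([0.318, 0.253, -0.001], 0.65), ([0.596, 0.363, 0.001], 0.63)]
eyedrop0 [([0.778, -0.053, 0.001], 0.5), ([0.774, -0.109, 0.0], 0.49), ([0.773, 0.069, 0.005], 0.43)]
eyedrop1 [([0.778, -0.053, 0.001], 0.5), ([0.774, -0.109, 0.0], 0.49), ([0.773, 0.069, 0.005], 0.43)]
eyedrop2 [([0.778, -0.053, 0.001], 0.5), ([0.774, -0.109, 0.0], 0.49), ([0.773, 0.069, 0.005], 0.43)]
eyedrop3 [([0.778, -0.053, 0.001], 0.5), ([0.774, -0.109, 0.0], 0.49), ([0.773, 0.069, 0.005], 0.43)]
pillbox [([0.48, 0.357, -0.001], 0.34)]
```

View pics/scene0.png

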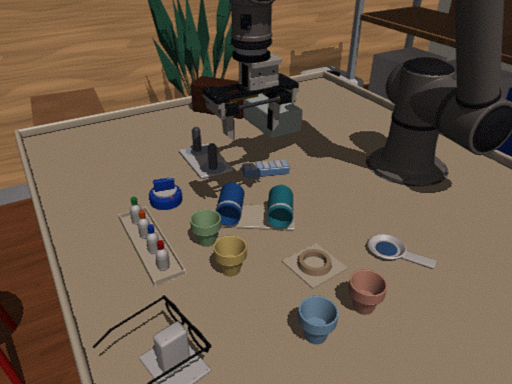

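View pics/side0.png

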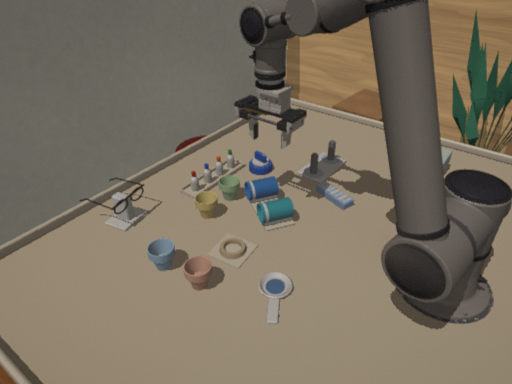

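The pictures show four tumblers: green (205,228), yellow (230,258), blue (317,318) and salmon (367,290). The dock is at (315,262), the two beakers at (230,203) and (281,207) with mouths toward the scene camera, the rack at (205,160), and the timer at (165,195). I'll average the detections over several views.

```bash
cat >> h.py <<'E'
def fuse(names,shots=("scene","side","scene","side"),lo=0.25,rad=0.03,fn=None):
    fn=fn or mark_of
    acc={n:[] for n in names}
    for c in shots:
        p=read_camera(c)
        for n in names:
            acc[n]+=[(d["point"],d["confidence"]) for d in fn(p,n) if d["confidence"]>lo]
    out={}
    for n in names:
        cl=[]
        for q,w in acc[n]:
            for k in cl:
                if np.linalg.norm(np.mean([a for a,_ in k],0)-q)<rad: k.append((q,w)); break
            else: cl.append([(q,w)])
        cl=sorted(cl,key=lambda k:-sum(w for _,w in k))
        out[n]=[(np.mean([a for a,_ in k],0),len(k),np.mean([w for _,w in k])) for k in cl]
        print(n,[(np.round(m,4).tolist(),k,round(w,2)) for m,k,w in out[n] if k>1 or w>.5])
    return out
E
python3 - <<'E'
from h import *
fuse(["cup0","beaker0","dock_seat","dock","cradle","peg0","rack","timer","dial_grip"],("scene","side")*3)
s=st()
E
```

```text
cup0 [([0.5975, 0.3657, -0.001], 6, np.float64(0.82)), ([0.6567, 0.0308, 0.0014], 5, np.float64(0.89)), ([0.4767, 0.3584, -0.0009], 6, np.float64(0.73)), ([0.6557, 0.1418, -0.0002], 4, np.float64(0.78)), ([0.5122, -0.2462, 0.0127], 2, np.float64(0.66))]
beaker0 [([0.4702, 0.0444, 0.0416], 6, np.float64(0.77)), ([0.5714, -0.0195, 0.0408], 6, np.float64(0.76)), ([0.322, 0.2538, -0.0002], 1, np.float64(0.53))]
dock_seat [([0.491, 0.2152, 0.0038], 6, np.float64(0.68)), ([0.5987, 0.3658, 0.0005], 2, np.float64(0.5)), ([0.5093, -0.2455, 0.0095], 1, np.float64(0.71))]
dock [([0.4916, 0.2146, -0.001], 5, np.float64(0.66))]
cradle [([0.5173, 0.0079, -0.0003], 6, np.float64(0.74)), ([0.5992, 0.3611, -0.0014], 1, np.float64(0.75))]
peg0 [([0.5134, -0.2468, 0.0112], 6, np.float64(0.76)), ([0.5076, -0.3672, 0.0128], 6, np.float64(0.7)), ([0.7745, -0.1106, 0.0063], 1, np.float64(0.71))]
rack [([0.5095, -0.3063, 0.0003], 5, np.float64(0.89)), ([0.5694, -0.0179, 0.0385], 1, np.float64(0.66)), ([0.4873, 0.2137, 0.0049], 1, np.float64(0.6))]
timer [([0.68, -0.1694, 0.0003], 6, np.float64(0.8)), ([0.7786, -0.0538, 0.0023], 2, np.float64(0.56)), ([0.6843, -0.1645, 0.0541], 1, np.float64(0.72)), ([0.5102, -0.3064, -0.0021], 1, np.float64(0.63))]
dial_grip [([0.6846, -0.1658, 0.0553], 6, np.float64(0.75))]
t 5.2 pos [0.525  0.     0.2922] rot [ 3.142 -0.     1.571] open 0.0919 grip 0.0 F [ 0.1 -0.  -0.9]
```

arm_command(
  series=[
    {"x": 60, "y": -8, "z": 10},
    {"x": 110, "y": -16, "z": 20},
    {"x": 160, "y": -24, "z": 30},
    {"x": 210, "y": -32, "z": 40},
    {"x": 260, "y": -40, "z": 50},
    {"x": 310, "y": -46, "z": 60},
    {"x": 345, "y": -48, "z": 70},
    {"x": 358, "y": -48, "z": 80},
    {"x": 358, "y": -48, "z": 100},
    {"x": 358, "y": -48, "z": 130},
    {"x": 358, "y": -48, "z": 155},
    {"x": 358, "y": -48, "z": 175},
    {"x": 358, "y": -48, "z": 187},
    {"x": 358, "y": -48, "z": 191},
    {"x": 358, "y": -48, "z": 191},
  ],
  hand=91.8,
  squeeze=25,
)

```text
invalid input
```

arm_command(
  series=[
    {"x": 60, "y": -8, "z": 10, "rx": 0, "ry": 0, "rz": 0},
    {"x": 110, "y": -16, "z": 20, "rx": 0, "ry": 0, "rz": 0},
  ],
)

```text
time: 5.4
tool_pos: [0.5113, 0.0975, 0.2747]
tool_rot: [3.14, -0.0, 1.567]
contact_force: [0.6, 0.8, -0.6]
opening: 0.0914
grip_force: 0.0
```

arm_command(
  series=[
    {"x": 45, "y": -8, "z": 10, "rx": 0, "ry": 0, "rz": 0},
    {"x": 90, "y": -16, "z": 20, "rx": 0, "ry": 0, "rz": 0},
    {"x": 135, "y": -24, "z": 30, "rx": 0, "ry": 0, "rz": 0},
    {"x": 180, "y": -30, "z": 40, "rx": 0, "ry": 0, "rz": 0},
    {"x": 220, "y": -32, "z": 50, "rx": 0, "ry": 0, "rz": 0},
    {"x": 243, "y": -32, "z": 70, "rx": 0, "ry": 0, "rz": 0},
    {"x": 248, "y": -32, "z": 90, "rx": 0, "ry": 0, "rz": 0},
    {"x": 248, "y": -32, "z": 115, "rx": 0, "ry": 0, "rz": 0},
    {"x": 248, "y": -32, "z": 140, "rx": 0, "ry": 0, "rz": 0},
    {"x": 248, "y": -32, "z": 158, "rx": 0, "ry": 0, "rz": 0},
    {"x": 248, "y": -32, "z": 168, "rx": 0, "ry": 0, "rz": 0},
    {"x": 248, "y": -32, "z": 171, "rx": 0, "ry": 0, "rz": 0},
    {"x": 248, "y": -32, "z": 171, "rx": 0, "ry": 0, "rz": 0},
  ],
  hand=91,
  squeeze=25,
)

```text
time: 6.7
tool_pos: [0.4792, 0.3455, 0.1038]
tool_rot: [3.141, -0.0, 1.571]
contact_force: [-0.1, 0.3, -0.3]
opening: 0.0907
grip_force: 0.0
```

arm_command(
  series=[
    {"x": 7, "y": -2, "z": 2, "rx": 0, "ry": 0, "rz": 0},
    {"x": 13, "y": -2, "z": 3, "rx": 0, "ry": 0, "rz": 0},
    {"x": 13, "y": -2, "z": 3, "rx": 0, "ry": 0, "rz": 0},
  ],
)

```text
time: 7.0
tool_pos: [0.4771, 0.3596, 0.1012]
tool_rot: [3.14, -0.001, 1.572]
contact_force: [0.3, 0.5, -0.0]
opening: 0.0907
grip_force: 0.0
```

arm_command(
  series=[
    {"x": 0, "y": 0, "z": 0, "rx": 0, "ry": 0, "rz": 0},
    {"x": 0, "y": 0, "z": 0, "rx": 0, "ry": 0, "rz": 0},
    {"x": 0, "y": 0, "z": 0, "rx": 0, "ry": 0, "rz": 0},
    {"x": 0, "y": 0, "z": 0, "rx": 0, "ry": 0, "rz": 0},
    {"x": 0, "y": 0, "z": 0, "rx": 0, "ry": 0, "rz": 0},
    {"x": 0, "y": 0, "z": -10, "rx": 0, "ry": 0, "rz": 0},
    {"x": 0, "y": 0, "z": -30, "rx": 0, "ry": 0, "rz": 0},
    {"x": 0, "y": 0, "z": -50, "rx": 0, "ry": 0, "rz": 0},
    {"x": 0, "y": 0, "z": -50, "rx": 0, "ry": 0, "rz": 0},
  ],
  hand=40,
)

```text
time: 7.9
tool_pos: [0.4782, 0.3592, 0.1538]
tool_rot: [3.137, -0.003, 1.571]
contact_force: [0.1, 0.2, -1.5]
opening: 0.0685
grip_force: 25.0
```

```bash
python3 - <<'E'
from h import *
s=st(); p=cam("wrist","w1"); r=mark_of(p,"cup0"); print([(d["point"],d["confidence"]) for d in r[:2]])
print(np.round(-cv2.Rodrigues(p["rvec"])[0].T@p["tvec"].ravel(),3))
fuse(["cup0"],("scene","side"))
E
```

```text
t 7.9 pos [0.4782 0.3592 0.1538] rot [ 3.137e+00 -3.000e-03  1.571e+00] open 0.0685 grip 25.0 F [ 0.1  0.2 -1.5]
[([0.5918, 0.3685, -0.0049], 0.64), ([0.481, 0.3573, 0.0509], 0.62)]
[0.478 0.438 0.247]
cup0 [([0.4763, 0.3588, 0.0492], 2, np.float64(0.82)), ([0.5982, 0.3632, 0.0011], 2, np.float64(0.82)), ([0.6557, 0.0324, 0.0012], 2, np.float64(0.76)), ([0.6529, 0.1393, 0.0017], 1, np.float64(0.75))]
```

View pics/w1.png

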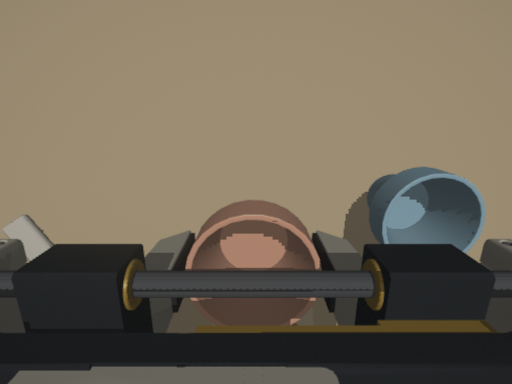

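arm_command(
  series=[
    {"x": -40, "y": 4, "z": 0, "rx": 0, "ry": 0, "rz": 0},
    {"x": -80, "y": 8, "z": 0, "rx": 0, "ry": 0, "rz": 0},
    {"x": -115, "y": 12, "z": 0, "rx": 0, "ry": 0, "rz": 0},
    {"x": -138, "y": 13, "z": 0, "rx": 0, "ry": 0, "rz": 0},
    {"x": -144, "y": 13, "z": 5, "rx": 0, "ry": 0, "rz": 0},
    {"x": -144, "y": 13, "z": 15, "rx": 0, "ry": 0, "rz": 0},
    {"x": -144, "y": 13, "z": 25, "rx": 0, "ry": 0, "rz": 0},
    {"x": -144, "y": 13, "z": 32, "rx": 0, "ry": 0, "rz": 0},
    {"x": -144, "y": 13, "z": 38, "rx": 0, "ry": 0, "rz": 0},
    {"x": -144, "y": 13, "z": 43, "rx": 0, "ry": 0, "rz": 0},
    {"x": -144, "y": 13, "z": 47, "rx": 0, "ry": 0, "rz": 0},
    {"x": -144, "y": 13, "z": 49, "rx": 0, "ry": 0, "rz": 0},
    {"x": -144, "y": 13, "z": 49, "rx": 0, "ry": 0, "rz": 0},
  ],
)

```text
time: 9.5
tool_pos: [0.4902, 0.2151, 0.1034]
tool_rot: [3.14, -0.001, 1.571]
contact_force: [-4.6, 2.4, 13.5]
opening: 0.0684
grip_force: 25.0
```

```bash
python3 - <<'E'
from h import *
s=st(); o=fuse(["cup0","dock_seat"],("scene","side")*2)
E
```

```text
t 9.5 pos [0.4902 0.2151 0.1034] rot [ 3.140e+00 -1.000e-03  1.571e+00] open 0.0684 grip 25.0 F [-4.6  2.4 13.5]
cup0 [([0.598, 0.3652, -0.0009], 4, np.float64(0.78)), ([0.4892, 0.2152, 0.0028], 4, np.float64(0.71)), ([0.654, 0.0313, 0.0024], 2, np.float64(0.7)), ([0.6549, 0.1404, 0.0013], 1, np.float64(0.73))]
dock_seat [([0.4906, 0.2162, 0.0033], 5, np.float64(0.57)), ([0.4712, 0.044, 0.0436], 1, np.float64(0.56))]
```

arm_command(
  series=[
    {"x": 0, "y": 0, "z": 0, "rx": 0, "ry": 0, "rz": 0},
    {"x": 0, "y": 0, "z": 0, "rx": 0, "ry": 0, "rz": 0},
    {"x": 0, "y": 0, "z": 0, "rx": 0, "ry": 0, "rz": 0},
    {"x": 0, "y": 0, "z": -20, "rx": 0, "ry": 0, "rz": 0},
    {"x": 0, "y": 0, "z": -50, "rx": 0, "ry": 0, "rz": 0},
    {"x": 10, "y": 7, "z": -72, "rx": 0, "ry": 0, "rz": 0},
    {"x": 40, "y": 29, "z": -72, "rx": 0, "ry": 0, "rz": 0},
    {"x": 70, "y": 50, "z": -72, "rx": 0, "ry": 0, "rz": 0},
    {"x": 100, "y": 72, "z": -72, "rx": 0, "ry": 0, "rz": 0},
    {"x": 130, "y": 94, "z": -72, "rx": 0, "ry": 0, "rz": 0},
    {"x": 147, "y": 107, "z": -72, "rx": 0, "ry": 0, "rz": 0},
    {"x": 150, "y": 108, "z": -70, "rx": 0, "ry": 0, "rz": 0},
    {"x": 150, "y": 108, "z": -65, "rx": 0, "ry": 0, "rz": 0},
  ],
  hand=91,
)

```text
time: 11.4
tool_pos: [0.5977, 0.3645, 0.1659]
tool_rot: [-3.141, 0.0, 1.571]
contact_force: [0.4, -0.6, 0.4]
opening: 0.091
grip_force: 0.0
```

```bash
python3 - <<'E'
from h import *
s=st(); o=fuse(["cup0"],("scene","side")*2)
E
```

```text
t 11.4 pos [0.5977 0.3645 0.1659] rot [-3.141  0.     1.571] open 0.091 grip 0.0 F [ 0.4 -0.6  0.4]
cup0 [([0.4888, 0.2143, 0.0024], 4, np.float64(0.76)), ([0.6549, 0.03, 0.0005], 4, np.float64(0.72)), ([0.6579, 0.1434, 0.0001], 4, np.float64(0.7)), ([0.5992, 0.3644, -0.0015], 4, np.float64(0.68)), ([0.3209, 0.2531, -0.0036], 1, np.float64(0.52))]
```

arm_command(
  series=[
    {"x": 0, "y": 0, "z": 20, "rx": 0, "ry": 0, "rz": 0},
    {"x": 0, "y": 0, "z": 40, "rx": 0, "ry": 0, "rz": 0},
    {"x": 0, "y": 0, "z": 55, "rx": 0, "ry": 0, "rz": 0},
    {"x": 0, "y": 0, "z": 63, "rx": 0, "ry": 0, "rz": 0},
    {"x": 0, "y": 0, "z": 65, "rx": 0, "ry": 0, "rz": 0},
    {"x": 0, "y": 0, "z": 65, "rx": 0, "ry": 0, "rz": 0},
  ],
)

```text
time: 12.4
tool_pos: [0.5982, 0.3645, 0.102]
tool_rot: [3.141, -0.0, 1.571]
contact_force: [-0.2, 0.3, 0.6]
opening: 0.091
grip_force: 0.0
```

arm_command(
  series=[
    {"x": 0, "y": 0, "z": 0, "rx": 0, "ry": 0, "rz": 0},
    {"x": 0, "y": 0, "z": 0, "rx": 0, "ry": 0, "rz": 0},
    {"x": 0, "y": 0, "z": 0, "rx": 0, "ry": 0, "rz": 0},
    {"x": 0, "y": 0, "z": 0, "rx": 0, "ry": 0, "rz": 0},
    {"x": 0, "y": 0, "z": 0, "rx": 0, "ry": 0, "rz": 0},
    {"x": 0, "y": 0, "z": -15, "rx": 0, "ry": 0, "rz": 0},
    {"x": 0, "y": 0, "z": -45, "rx": 0, "ry": 0, "rz": 0},
    {"x": 0, "y": 0, "z": -75, "rx": 0, "ry": 0, "rz": 0},
    {"x": -10, "y": -7, "z": -95, "rx": 0, "ry": 0, "rz": 0},
    {"x": -40, "y": -29, "z": -95, "rx": 0, "ry": 0, "rz": 0},
    {"x": -70, "y": -51, "z": -95, "rx": 0, "ry": 0, "rz": 0},
    {"x": -100, "y": -73, "z": -95, "rx": 0, "ry": 0, "rz": 0},
    {"x": -130, "y": -95, "z": -95, "rx": 0, "ry": 0, "rz": 0},
    {"x": -147, "y": -107, "z": -95, "rx": 0, "ry": 0, "rz": 0},
    {"x": -150, "y": -109, "z": -95, "rx": 0, "ry": 0, "rz": 0},
    {"x": -150, "y": -109, "z": -95, "rx": 0, "ry": 0, "rz": 0},
  ],
  hand=40,
)

```text
time: 14.0
tool_pos: [0.4894, 0.2144, 0.1977]
tool_rot: [3.14, -0.001, 1.57]
contact_force: [-0.4, 0.3, -0.8]
opening: 0.0686
grip_force: 25.0
```

```bash
python3 - <<'E'
from h import *
s=st(); o=fuse(["cup0"],("scene","side")*2)
E
```

```text
t 14.0 pos [0.4894 0.2144 0.1977] rot [ 3.14e+00 -1.00e-03  1.57e+00] open 0.0686 grip 25.0 F [-0.4  0.3 -0.8]
cup0 [([0.4888, 0.2155, 0.0949], 4, np.float64(0.74)), ([0.4878, 0.215, 0.0032], 4, np.float64(0.74)), ([0.6568, 0.1432, -0.0012], 4, np.float64(0.7)), ([0.6582, 0.0305, 0.0001], 3, np.float64(0.6)), ([0.6836, -0.1687, 0.0542], 1, np.float64(0.73))]
```

arm_command(
  series=[
    {"x": 0, "y": 0, "z": 15, "rx": 0, "ry": 0, "rz": 0},
    {"x": 0, "y": 0, "z": 30, "rx": 0, "ry": 0, "rz": 0},
    {"x": 0, "y": 0, "z": 42, "rx": 0, "ry": 0, "rz": 0},
    {"x": 0, "y": 0, "z": 52, "rx": 0, "ry": 0, "rz": 0},
    {"x": 0, "y": 0, "z": 59, "rx": 0, "ry": 0, "rz": 0},
    {"x": 0, "y": 0, "z": 64, "rx": 0, "ry": 0, "rz": 0},
    {"x": 0, "y": 0, "z": 67, "rx": 0, "ry": 0, "rz": 0},
    {"x": 0, "y": 0, "z": 68, "rx": 0, "ry": 0, "rz": 0},
    {"x": 0, "y": 0, "z": 68, "rx": 0, "ry": 0, "rz": 0},
  ],
)

```text
time: 15.3
tool_pos: [0.4923, 0.2151, 0.1322]
tool_rot: [3.132, -0.002, 1.571]
contact_force: [0.8, -1.3, 16.1]
opening: 0.0687
grip_force: 30.2
```

arm_command(
  series=[
    {"x": 0, "y": 0, "z": 0, "rx": 0, "ry": 0, "rz": 0},
    {"x": 0, "y": 0, "z": 0, "rx": 0, "ry": 0, "rz": 0},
    {"x": 0, "y": 0, "z": 0, "rx": 0, "ry": 0, "rz": 0},
    {"x": 0, "y": 0, "z": -20, "rx": 0, "ry": 0, "rz": 0},
    {"x": 0, "y": 0, "z": -50, "rx": 0, "ry": 0, "rz": 0},
    {"x": -5, "y": 10, "z": -70, "rx": 0, "ry": 0, "rz": 0},
    {"x": -20, "y": 45, "z": -70, "rx": 0, "ry": 0, "rz": 0},
    {"x": -37, "y": 85, "z": -70, "rx": 0, "ry": 0, "rz": 0},
    {"x": -55, "y": 125, "z": -70, "rx": 0, "ry": 0, "rz": 0},
    {"x": -68, "y": 155, "z": -65, "rx": 0, "ry": 0, "rz": 0},
    {"x": -72, "y": 165, "z": -55, "rx": 0, "ry": 0, "rz": 0},
    {"x": -72, "y": 165, "z": -45, "rx": 0, "ry": 0, "rz": 0},
    {"x": -72, "y": 165, "z": -35, "rx": 0, "ry": 0, "rz": 0},
    {"x": -72, "y": 165, "z": -35, "rx": 0, "ry": 0, "rz": 0},
  ],
  hand=91,
)

```text
time: 16.7
tool_pos: [0.6519, 0.1433, 0.1615]
tool_rot: [-3.137, 0.0, 1.572]
contact_force: [0.1, 0.2, -0.4]
opening: 0.0911
grip_force: 0.0
```

```bash
python3 - <<'E'
from h import *
s=st(); o=fuse(["cup0"],("scene","side")*2,rad=.015)
a=cam("scene")["pixels"][210:310,250:400]; b=cam("side")["pixels"][200:300,160:310]
cv2.imwrite("pics/st1.png",np.hstack([cv2.resize(a,None,fx=2.6,fy=2.6),cv2.resize(b,None,fx=2.6,fy=2.6)]))
E
```

```text
t 16.7 pos [0.6519 0.1433 0.1615] rot [-3.137  0.     1.572] open 0.0911 grip 0.0 F [ 0.1  0.2 -0.4]
cup0 [([0.4899, 0.2159, 0.0035], 4, np.float64(0.83)), ([0.6566, 0.142, 0.0002], 4, np.float64(0.82)), ([0.491, 0.2163, 0.0271], 4, np.float64(0.79)), ([0.6572, 0.031, 0.0005], 4, np.float64(0.58)), ([0.3209, 0.2524, 0.0031], 1, np.float64(0.73))]
```

View pics/st1.png

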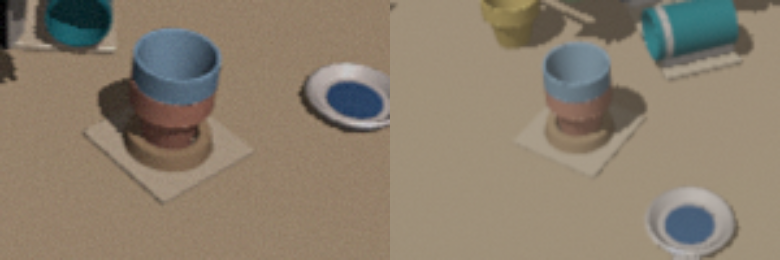

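The light-blue tumbler sits flush in the salmon one at (175,75), and the stack stands upright in the dock ring. Next is the yellow tumbler.

arm_command(
  series=[
    {"x": -1, "y": 3, "z": 20, "rx": 0, "ry": 0, "rz": 0},
    {"x": -1, "y": 5, "z": 40, "rx": 0, "ry": 0, "rz": 0},
    {"x": -1, "y": 5, "z": 52, "rx": 0, "ry": 0, "rz": 0},
    {"x": -1, "y": 5, "z": 58, "rx": 0, "ry": 0, "rz": 0},
    {"x": -1, "y": 5, "z": 60, "rx": 0, "ry": 0, "rz": 0},
    {"x": -1, "y": 5, "z": 60, "rx": 0, "ry": 0, "rz": 0},
  ],
)

```text
time: 17.8
tool_pos: [0.6592, 0.1415, 0.1041]
tool_rot: [3.141, -0.0, 1.571]
contact_force: [0.2, 0.3, -0.0]
opening: 0.0909
grip_force: 0.0
```

arm_command(
  series=[
    {"x": 0, "y": 0, "z": 0, "rx": 0, "ry": 0, "rz": 0},
    {"x": 0, "y": 0, "z": 0, "rx": 0, "ry": 0, "rz": 0},
    {"x": 0, "y": 0, "z": 0, "rx": 0, "ry": 0, "rz": 0},
    {"x": 0, "y": 0, "z": 0, "rx": 0, "ry": 0, "rz": 0},
    {"x": 0, "y": 0, "z": 0, "rx": 0, "ry": 0, "rz": 0},
    {"x": 0, "y": 0, "z": -15, "rx": 0, "ry": 0, "rz": 0},
    {"x": 0, "y": 0, "z": -50, "rx": 0, "ry": 0, "rz": 0},
    {"x": 0, "y": 0, "z": -90, "rx": 0, "ry": 0, "rz": 0},
    {"x": 4, "y": -10, "z": -115, "rx": 0, "ry": 0, "rz": 0},
    {"x": 20, "y": -45, "z": -115, "rx": 0, "ry": 0, "rz": 0},
    {"x": 37, "y": -85, "z": -115, "rx": 0, "ry": 0, "rz": 0},
    {"x": 54, "y": -125, "z": -115, "rx": 0, "ry": 0, "rz": 0},
    {"x": 69, "y": -155, "z": -115, "rx": 0, "ry": 0, "rz": 0},
    {"x": 73, "y": -166, "z": -115, "rx": 0, "ry": 0, "rz": 0},
    {"x": 73, "y": -166, "z": -115, "rx": 0, "ry": 0, "rz": 0},
    {"x": 73, "y": -166, "z": -115, "rx": 0, "ry": 0, "rz": 0},
  ],
  hand=40,
)

```text
time: 19.4
tool_pos: [0.4943, 0.2143, 0.2193]
tool_rot: [3.139, -0.0, 1.571]
contact_force: [-0.1, -0.6, -2.0]
opening: 0.0681
grip_force: 25.0
```

```bash
python3 - <<'E'
from h import *
s=st(); o=fuse(["cup0"],("scene","side")*2,rad=.015)
E
```

```text
t 19.4 pos [0.4943 0.2143 0.2193] rot [ 3.139 -0.     1.571] open 0.0681 grip 25.0 F [-0.1 -0.6 -2. ]
cup0 [([0.491, 0.215, 0.0265], 4, np.float64(0.82)), ([0.4973, 0.2153, 0.1155], 4, np.float64(0.82)), ([0.6558, 0.0315, 0.0012], 4, np.float64(0.68)), ([0.4886, 0.2173, 0.0022], 4, np.float64(0.67))]
```

arm_command(
  series=[
    {"x": 1, "y": -4, "z": 10, "rx": 0, "ry": 0, "rz": 0},
    {"x": 1, "y": -4, "z": 25, "rx": 0, "ry": 0, "rz": 0},
    {"x": 1, "y": -4, "z": 38, "rx": 0, "ry": 0, "rz": 0},
    {"x": 1, "y": -4, "z": 48, "rx": 0, "ry": 0, "rz": 0},
    {"x": 1, "y": -4, "z": 55, "rx": 0, "ry": 0, "rz": 0},
    {"x": 1, "y": -4, "z": 60, "rx": 0, "ry": 0, "rz": 0},
    {"x": 1, "y": -4, "z": 63, "rx": 0, "ry": 0, "rz": 0},
    {"x": 1, "y": -4, "z": 63, "rx": 0, "ry": 0, "rz": 0},
  ],
)

```text
time: 20.6
tool_pos: [0.491, 0.2159, 0.1574]
tool_rot: [3.135, -0.001, 1.571]
contact_force: [0.4, -0.2, 5.1]
opening: 0.0681
grip_force: 28.1
```

arm_command(
  series=[
    {"x": 0, "y": 0, "z": 0, "rx": 0, "ry": 0, "rz": 0},
    {"x": 0, "y": 0, "z": 0, "rx": 0, "ry": 0, "rz": 0},
    {"x": 0, "y": 0, "z": 0, "rx": 0, "ry": 0, "rz": 0},
    {"x": 0, "y": 0, "z": -20, "rx": 0, "ry": 0, "rz": 0},
    {"x": 0, "y": 0, "z": -50, "rx": 0, "ry": 0, "rz": 0},
    {"x": -10, "y": 10, "z": -65, "rx": 0, "ry": 0, "rz": 7},
    {"x": -40, "y": 35, "z": -65, "rx": 0, "ry": 0, "rz": 14},
    {"x": -70, "y": 62, "z": -65, "rx": 0, "ry": 0, "rz": 21},
    {"x": -100, "y": 90, "z": -60, "rx": 0, "ry": 0, "rz": 28},
    {"x": -130, "y": 117, "z": -50, "rx": 0, "ry": 0, "rz": 35},
    {"x": -160, "y": 145, "z": -40, "rx": 0, "ry": 0, "rz": 41},
    {"x": -178, "y": 160, "z": -25, "rx": 0, "ry": 0, "rz": 45},
    {"x": -185, "y": 165, "z": -10, "rx": 0, "ry": 0, "rz": 45},
    {"x": -185, "y": 165, "z": -5, "rx": 0, "ry": 0, "rz": 45},
    {"x": -185, "y": 165, "z": -5, "rx": 0, "ry": 0, "rz": 45},
  ],
  hand=91,
)

```text
time: 22.1
tool_pos: [0.6527, 0.0315, 0.1593]
tool_rot: [-3.139, 0.002, 0.787]
contact_force: [-0.3, 0.4, 0.1]
opening: 0.0908
grip_force: 0.0
```

```bash
python3 - <<'E'
from h import *
s=st(); o=fuse(["cup0"],("scene","side")*2,rad=.015)
E
```

```text
t 22.1 pos [0.6527 0.0315 0.1593] rot [-3.139e+00  2.000e-03  7.870e-01] open 0.0908 grip 0.0 F [-0.3  0.4  0.1]
cup0 [([0.4904, 0.2164, 0.0508], 4, np.float64(0.72)), ([0.6549, 0.0303, 0.0004], 4, np.float64(0.68)), ([0.4886, 0.2162, 0.0038], 4, np.float64(0.67)), ([0.49, 0.2149, 0.0264], 4, np.float64(0.62))]
```

arm_command(
  series=[
    {"x": 0, "y": 0, "z": 20, "rx": 0, "ry": 0, "rz": 0},
    {"x": 0, "y": 0, "z": 38, "rx": 0, "ry": 0, "rz": 0},
    {"x": 0, "y": 0, "z": 49, "rx": 0, "ry": 0, "rz": 0},
    {"x": 0, "y": 0, "z": 54, "rx": 0, "ry": 0, "rz": 0},
    {"x": 0, "y": 0, "z": 56, "rx": 0, "ry": 0, "rz": 0},
    {"x": 0, "y": 0, "z": 56, "rx": 0, "ry": 0, "rz": 0},
    {"x": 0, "y": 0, "z": 56, "rx": 0, "ry": 0, "rz": 0},
  ],
)

```text
time: 23.2
tool_pos: [0.6544, 0.0304, 0.1055]
tool_rot: [3.14, -0.001, 0.785]
contact_force: [0.1, -1.5, -0.3]
opening: 0.0909
grip_force: 0.0
```

arm_command(
  series=[
    {"x": 0, "y": 0, "z": 0, "rx": 0, "ry": 0, "rz": 0},
    {"x": 0, "y": 0, "z": 0, "rx": 0, "ry": 0, "rz": 0},
    {"x": 0, "y": 0, "z": 0, "rx": 0, "ry": 0, "rz": 0},
    {"x": 0, "y": 0, "z": 0, "rx": 0, "ry": 0, "rz": 0},
    {"x": 0, "y": 0, "z": 0, "rx": 0, "ry": 0, "rz": 0},
    {"x": 0, "y": 0, "z": -15, "rx": 0, "ry": 0, "rz": 0},
    {"x": 0, "y": 0, "z": -50, "rx": 0, "ry": 0, "rz": 0},
    {"x": 0, "y": 0, "z": -90, "rx": 0, "ry": 0, "rz": 0},
    {"x": 1, "y": -10, "z": -125, "rx": 0, "ry": 0, "rz": 0},
    {"x": 3, "y": -40, "z": -140, "rx": 0, "ry": 0, "rz": 0},
    {"x": 5, "y": -80, "z": -140, "rx": 0, "ry": 0, "rz": 0},
    {"x": 7, "y": -120, "z": -140, "rx": 0, "ry": 0, "rz": 0},
    {"x": 9, "y": -160, "z": -140, "rx": 0, "ry": 0, "rz": 0},
    {"x": 11, "y": -200, "z": -140, "rx": 0, "ry": 0, "rz": 0},
    {"x": 13, "y": -235, "z": -140, "rx": 0, "ry": 0, "rz": 0},
    {"x": 14, "y": -247, "z": -140, "rx": 0, "ry": 0, "rz": 0},
    {"x": 14, "y": -247, "z": -140, "rx": 0, "ry": 0, "rz": 0},
    {"x": 14, "y": -247, "z": -140, "rx": 0, "ry": 0, "rz": 0},
  ],
  hand=40,
)

```text
time: 25.0
tool_pos: [0.4899, 0.2146, 0.2452]
tool_rot: [3.141, -0.001, 0.786]
contact_force: [-0.3, 0.2, -1.3]
opening: 0.0678
grip_force: 25.0
```

```bash
python3 - <<'E'
from h import *
s=st(); o=fuse(["cup0"],("scene","side")*2,rad=.015)
E
```

```text
t 25.0 pos [0.4899 0.2146 0.2452] rot [ 3.141e+00 -1.000e-03  7.860e-01] open 0.0678 grip 25.0 F [-0.3  0.2 -1.3]
cup0 [([0.4882, 0.216, 0.0026], 4, np.float64(0.75)), ([0.4905, 0.2173, 0.0508], 4, np.float64(0.7)), ([0.4894, 0.2152, 0.0267], 4, np.float64(0.7)), ([0.4909, 0.2163, 0.1418], 4, np.float64(0.65))]
```

arm_command(
  series=[
    {"x": 0, "y": 0, "z": 10, "rx": 0, "ry": 0, "rz": 0},
    {"x": 0, "y": 0, "z": 25, "rx": 0, "ry": 0, "rz": 0},
    {"x": 0, "y": 0, "z": 38, "rx": 0, "ry": 0, "rz": 0},
    {"x": 0, "y": 0, "z": 48, "rx": 0, "ry": 0, "rz": 0},
    {"x": 0, "y": 0, "z": 55, "rx": 0, "ry": 0, "rz": 0},
    {"x": 0, "y": 0, "z": 60, "rx": 0, "ry": 0, "rz": 0},
    {"x": 0, "y": 0, "z": 63, "rx": 0, "ry": 0, "rz": 0},
    {"x": 0, "y": 0, "z": 63, "rx": 0, "ry": 0, "rz": 0},
  ],
)

```text
time: 26.2
tool_pos: [0.4891, 0.215, 0.1815]
tool_rot: [-3.141, 0.0, 0.785]
contact_force: [-0.9, -1.1, -1.5]
opening: 0.068
grip_force: 25.0
```

arm_command(
  series=[
    {"x": 0, "y": 0, "z": 0, "rx": 0, "ry": 0, "rz": 0},
    {"x": 0, "y": 0, "z": 0, "rx": 0, "ry": 0, "rz": 0},
    {"x": 0, "y": 0, "z": 0, "rx": 0, "ry": 0, "rz": 0},
    {"x": 0, "y": 0, "z": -20, "rx": 0, "ry": 0, "rz": 0},
    {"x": 0, "y": 0, "z": -50, "rx": 0, "ry": 0, "rz": 0},
    {"x": 0, "y": 0, "z": -80, "rx": 0, "ry": 0, "rz": 0},
    {"x": 0, "y": 0, "z": -80, "rx": 0, "ry": 0, "rz": 0},
  ],
  hand=91,
)

```text
time: 26.9
tool_pos: [0.491, 0.2155, 0.2662]
tool_rot: [3.137, -0.008, 0.786]
contact_force: [0.7, 0.3, -0.7]
opening: 0.091
grip_force: 0.0
```

```bash
cat >> h.py <<'E'
Z=np.array([0,0,1.])
def grip_R(u,b):  # beaker lying, mouth along u
    tz=np.sin(b)*u-np.cos(b)*Z; m=np.cos(b)*u+np.sin(b)*Z
    return np.c_[m,np.cross(tz,m),tz]
def place_R(d,b): # beaker mouth down, tool leaning towards d
    tz=np.cos(b)*d-np.sin(b)*Z; m=-np.cos(b)*Z-np.sin(b)*d
    return np.c_[m,np.cross(tz,m),tz]
def rel(pos,Rt):
    s=observe(); R0=R.from_euler('xyz',s["tool_rot"]).as_matrix()
    print('shift mm',np.round(R0.T@(np.array(pos)-s["tool_pos"])*1e3,1),'rotvec deg',np.round(np.degrees(R.from_matrix(R0.T@Rt).as_rotvec()),1))
def unit(a): return np.array([np.cos(a),np.sin(a),0])
E
python3 - <<'E'
from h import *
s=st(); print(np.round(s["qpos"],2))
o=fuse(["cup0","beaker0"],("scene","side")*2,rad=.015)
b=sorted([m for m,k,w in o["beaker0"] if .03<m[2]<.055 and k>1],key=lambda m:m[0])[:2]
a=np.arctan2(*(b[1]-b[0])[1::-1])+np.pi/2; print('u ang',np.degrees(a))
u=unit(a); be=np.pi/4; Rt=grip_R(u,be)
for c in b:
    g=np.r_[c[:2],.043]-.018*u; tcp=g-.047*Rt[:,2]; print('tcp',tcp)
    rel(tcp+[0,0,.1],Rt)
E
```

```text
t 26.9 pos [0.491  0.2155 0.2662] rot [ 3.137 -0.008  0.786] open 0.091 grip 0.0 F [ 0.7  0.3 -0.7]
[ 0.27  0.38  1.54 -0.    1.21  1.06]
cup0 [([0.4882, 0.2147, 0.0743], 4, np.float64(0.7)), ([0.4895, 0.2158, 0.025], 4, np.float64(0.69)), ([0.4886, 0.215, 0.0028], 4, np.float64(0.66)), ([0.4915, 0.2167, 0.0517], 4, np.float64(0.64)), ([0.512, -0.2453, 0.0086], 1, np.float64(0.53))]
beaker0 [([0.4702, 0.0443, 0.0415], 4, np.float64(0.79)), ([0.5725, -0.019, 0.041], 4, np.float64(0.73)), ([0.4906, 0.2154, 0.052], 1, np.float64(0.68))]
u ang 58.24437445314185
tcp [0.44321067 0.00073569 0.07623402]
shift mm [-184.   119.    85.2] rotvec deg [  5.2  44.8 -12.6]
tcp [ 0.54556067 -0.06261431  0.07623402]
shift mm [-156.4  236.2   85.2] rotvec deg [  5.2  44.8 -12.6]
```

arm_command(
  series=[
    {"x": -25, "y": 15, "z": 0, "rx": 0, "ry": 0, "rz": 0},
    {"x": -55, "y": 35, "z": 5, "rx": 0, "ry": 0, "rz": 0},
    {"x": -85, "y": 55, "z": 10, "rx": 1, "ry": 7, "rz": -2},
    {"x": -115, "y": 75, "z": 20, "rx": 1.7, "ry": 15, "rz": -4},
    {"x": -145, "y": 95, "z": 30, "rx": 2.6, "ry": 22, "rz": -6},
    {"x": -165, "y": 108, "z": 45, "rx": 3.5, "ry": 30, "rz": -8},
    {"x": -178, "y": 116, "z": 60, "rx": 4.4, "ry": 37, "rz": -10.5},
    {"x": -184, "y": 119, "z": 75, "rx": 5.2, "ry": 44.8, "rz": -12.6},
    {"x": -184, "y": 119, "z": 85, "rx": 5.2, "ry": 44.8, "rz": -12.6},
    {"x": -184, "y": 119, "z": 85, "rx": 5.2, "ry": 44.8, "rz": -12.6},
    {"x": -184, "y": 119, "z": 85, "rx": 5.2, "ry": 44.8, "rz": -12.6},
  ],
)

```text
time: 28.6
tool_pos: [0.4426, -0.0006, 0.1752]
tool_rot: [-3.137, -0.787, 1.01]
contact_force: [0.0, -0.2, 0.3]
opening: 0.0908
grip_force: 0.0
```

```bash
python3 - <<'E'
from h import *
s=st(); print(np.round(s["qpos"],2))
u=unit(np.radians(58)); Rt=grip_R(u,np.pi/4); rel([.4432,.0007,.0762],Rt)
p=cam("wrist","w2"); marks(p,["beaker0"],.3); cam("side","s2")
E
```

```text
t 28.6 pos [ 0.4426 -0.0006  0.1752] rot [-3.137 -0.787  1.01 ] open 0.0908 grip 0.0 F [ 0.  -0.2  0.3]
[-0.61  0.39  2.14  1.01  0.98 -0.81]
shift mm [-69.1   0.2  70.9] rotvec deg [-0.2 -0.1 -0.1]
beaker0 [([0.469, 0.047, 0.036], 0.65), ([0.52, 0.009, 0.003], 0.41), ([0.492, 0.213, 0.004], 0.4)]
```

View pics/w2.png

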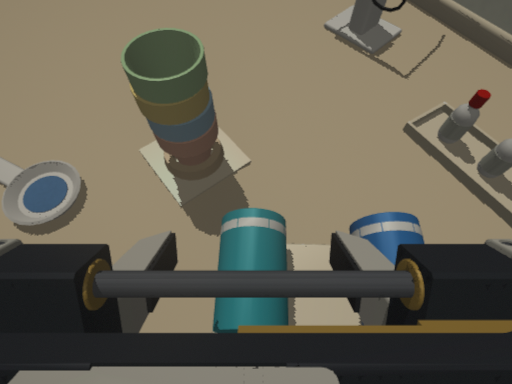

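The teal beaker (252,265) lies centred between the fingers, and its axis lines up with the tool. The stack (180,100) is neat. I'll go straight down now.

arm_command(
  series=[
    {"x": -15, "y": 0, "z": 15, "rx": 0, "ry": 0, "rz": 0},
    {"x": -32, "y": 0, "z": 33, "rx": 0, "ry": 0, "rz": 0},
    {"x": -47, "y": 0, "z": 48, "rx": 0, "ry": 0, "rz": 0},
    {"x": -58, "y": 0, "z": 59, "rx": 0, "ry": 0, "rz": 0},
    {"x": -65, "y": 0, "z": 67, "rx": 0, "ry": 0, "rz": 0},
    {"x": -69, "y": 0, "z": 71, "rx": 0, "ry": 0, "rz": 0},
    {"x": -69, "y": 0, "z": 71, "rx": 0, "ry": 0, "rz": 0},
  ],
)

```text
time: 29.45
tool_pos: [0.4443, 0.0025, 0.0778]
tool_rot: [3.141, -0.785, 1.019]
contact_force: [1.0, 0.4, 0.7]
opening: 0.0914
grip_force: 0.0
```

arm_command(
  series=[
    {"x": 0, "y": 0, "z": 0, "rx": 0, "ry": 0, "rz": 0},
    {"x": 0, "y": 0, "z": 0, "rx": 0, "ry": 0, "rz": 0},
    {"x": 0, "y": 0, "z": 0, "rx": 0, "ry": 0, "rz": 0},
    {"x": 0, "y": 0, "z": 0, "rx": 0, "ry": 0, "rz": 0},
    {"x": 0, "y": 0, "z": 0, "rx": 0, "ry": 0, "rz": 0},
    {"x": 0, "y": 0, "z": 0, "rx": 0, "ry": 0, "rz": 0},
    {"x": 10, "y": 0, "z": -10, "rx": 0, "ry": 0, "rz": 0},
    {"x": 30, "y": 0, "z": -30, "rx": 0, "ry": 0, "rz": 0},
    {"x": 55, "y": 0, "z": -55, "rx": 0, "ry": 0, "rz": 0},
    {"x": 85, "y": 0, "z": -85, "rx": 0, "ry": 0, "rz": 0},
    {"x": 106, "y": 0, "z": -106, "rx": 0, "ry": 0, "rz": 0},
    {"x": 106, "y": 0, "z": -106, "rx": 0, "ry": 0, "rz": 0},
  ],
  hand=30,
  squeeze=30,
)

```text
time: 30.65
tool_pos: [0.445, 0.0013, 0.2308]
tool_rot: [3.13, -0.785, 1.025]
contact_force: [-0.3, 0.3, -1.4]
opening: 0.0594
grip_force: 29.7
```

```bash
python3 - <<'E'
from h import *
s=st(); print(np.round(s["qpos"],2))
p=cam("scene");marks(p,["beaker0"],.3)
p=cam("side");marks(p,["beaker0"],.3)
be=np.pi/4
c0,si=np.cos,np.sin
# tool straight down with same yaw
rel(s["tool_pos"],grip_R(unit(np.radians(58)),0))
far=np.array([.508,-.367])
for ph in (-36,-60,-80):
    Rt=place_R(unit(np.radians(ph)),be); g=np.r_[far,.010+.0475+.018]; t=g-.047*Rt[:,2]; print(ph,t)
    rel(t+[0,0,.1],Rt)
E
```

```text
t 30.65 pos [0.445  0.0013 0.2308] rot [ 3.13  -0.785  1.025] open 0.0594 grip 29.7 F [-0.3  0.3 -1.4]
[-0.61  0.27  2.08  0.93  1.07 -0.65]
beaker0 [([0.572, -0.021, 0.044], 0.91), ([0.474, 0.042, 0.195], 0.84)]
beaker0 [([0.472, 0.043, 0.193], 0.77), ([0.571, -0.02, 0.038], 0.71), ([0.382, -0.168, 0.002], 0.52)]
shift mm [ 3.1  1.7 -2.9] rotvec deg [ -0.2 -45.    0.2]
-36 [ 0.48111311 -0.34746553  0.10873402]
shift mm [-208.7  215.8 -183.9] rotvec deg [ -0.1 -71.3 -93.5]
-60 [ 0.49138299 -0.3382185   0.10873402]
shift mm [-199.3  219.7 -174.5] rotvec deg [ -0.1 -80.4 -67.9]
-80 [ 0.50222897 -0.33427088  0.10873402]
shift mm [-192.9  226.9 -168.1] rotvec deg [ -0.1 -85.7 -46.2]
```

arm_command(
  series=[
    {"x": -2, "y": 3, "z": -10, "rx": 0, "ry": -4, "rz": 0},
    {"x": -6, "y": 13, "z": -25, "rx": 0, "ry": -12, "rz": 0},
    {"x": -10, "y": 25, "z": -40, "rx": 0, "ry": -20, "rz": 0},
    {"x": -16, "y": 40, "z": -55, "rx": 0, "ry": -28, "rz": 0},
    {"x": -22, "y": 55, "z": -72, "rx": 0, "ry": -36, "rz": 0},
    {"x": -28, "y": 68, "z": -90, "rx": 0, "ry": -42, "rz": 0},
    {"x": -32, "y": 77, "z": -102, "rx": 0, "ry": -45, "rz": 0},
    {"x": -32, "y": 77, "z": -102, "rx": 0, "ry": -45, "rz": 0},
  ],
)

```text
time: 31.65
tool_pos: [0.4603, -0.1194, 0.2759]
tool_rot: [-3.14, 0.001, 1.018]
contact_force: [0.4, 0.9, -0.9]
opening: 0.0592
grip_force: 29.7
```

```bash
python3 - <<'E'
from h import *
s=st(); print(np.round(s["qpos"],2))
far=np.array([.508,-.367]); be=np.pi/4
for ph in (-36,-50):
    Rt=place_R(unit(np.radians(ph)),be); g=np.r_[far,.010+.0475+.018]; t=g-.047*Rt[:,2]; print(ph,t)
    rel(t+[0,0,.12],Rt)
E
```

```text
t 31.65 pos [ 0.4603 -0.1194  0.2759] rot [-3.140e+00  1.000e-03  1.018e+00] open 0.0592 grip 29.7 F [ 0.4  0.9 -0.9]
[-0.42  0.27  1.68 -0.    1.2   0.14]
-36 [ 0.48111311 -0.34746553  0.10873402]
shift mm [-183.1  137.5   47. ] rotvec deg [-33.6 -36.2 -80.8]
-50 [ 0.48663758 -0.34154126  0.10873402]
shift mm [-175.2  139.1   47. ] rotvec deg [-28.2 -38.9 -67.7]
```

arm_command(
  series=[
    {"x": -5, "y": 4, "z": 0, "rx": -2, "ry": -2.2, "rz": -5},
    {"x": -15, "y": 11, "z": 0, "rx": -5, "ry": -5.4, "rz": -12},
    {"x": -30, "y": 22, "z": 0, "rx": -8, "ry": -8.6, "rz": -19},
    {"x": -45, "y": 34, "z": 0, "rx": -11, "ry": -11.9, "rz": -26.5},
    {"x": -60, "y": 45, "z": 0, "rx": -14, "ry": -15.1, "rz": -33.7},
    {"x": -77, "y": 58, "z": 0, "rx": -17, "ry": -18.3, "rz": -40.9},
    {"x": -94, "y": 71, "z": 0, "rx": -20, "ry": -21.5, "rz": -48.1},
    {"x": -111, "y": 84, "z": 0, "rx": -23, "ry": -24.8, "rz": -55.3},
    {"x": -128, "y": 97, "z": 5, "rx": -26, "ry": -28, "rz": -62.5},
    {"x": -145, "y": 110, "z": 10, "rx": -29, "ry": -31.2, "rz": -69.7},
    {"x": -162, "y": 122, "z": 15, "rx": -31.5, "ry": -34, "rz": -75.8},
    {"x": -175, "y": 132, "z": 22, "rx": -33, "ry": -35.6, "rz": -79.4},
    {"x": -183, "y": 137, "z": 30, "rx": -33.6, "ry": -36.2, "rz": -80.8},
    {"x": -183, "y": 137, "z": 30, "rx": -33.6, "ry": -36.2, "rz": -80.8},
    {"x": -183, "y": 137, "z": 30, "rx": -33.6, "ry": -36.2, "rz": -80.8},
    {"x": -183, "y": 137, "z": 30, "rx": -33.6, "ry": -36.2, "rz": -80.8},
  ],
)

```text
time: 33.25
tool_pos: [0.4736, -0.3607, 0.2666]
tool_rot: [3.108, 0.754, 2.51]
contact_force: [0.2, 0.7, -0.9]
opening: 0.0591
grip_force: 29.7
```

```bash
python3 - <<'E'
from h import *
s=st(); print(np.round(s["qpos"],2))
Rt=place_R(unit(np.radians(-36)),np.pi/4); g=np.r_[.508,-.367,.0755]; t=g-.047*Rt[:,2]; rel(t,Rt)
p=cam("scene","sc3"); marks(p,["beaker0","peg0"],.3)
q=cam("side","sd3"); marks(q,["beaker0","peg0"],.3)
cv2.imwrite("pics/b1.png",np.hstack([cv2.resize(p["pixels"][80:240,130:330],None,fx=2,fy=2),cv2.resize(q["pixels"][80:240,230:430],None,fx=2,fy=2)]))
E
```

```text
t 33.25 pos [ 0.4736 -0.3607  0.2666] rot [3.108 0.754 2.51 ] open 0.0591 grip 29.7 F [ 0.2  0.7 -0.9]
[-0.86  0.27  1.93  0.74  0.28 -2.46]
shift mm [109.3  11.2 114.3] rotvec deg [ 1.8 -1.8 -0.2]
beaker0 [([0.574, -0.022, 0.041], 0.61)]
peg0 [([0.508, -0.368, 0.013], 0.95), ([0.51, -0.246, 0.01], 0.76)]
beaker0 [([0.499, -0.378, 0.217], 0.74), ([0.567, -0.02, 0.038], 0.62)]
peg0 [([0.518, -0.246, 0.011], 0.87), ([0.507, -0.365, 0.015], 0.61)]
```

View pics/b1.png

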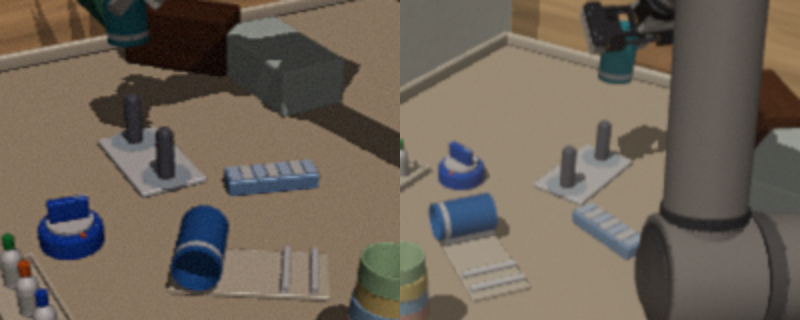

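The blue beaker (200,250) is still in its bay and the teal one is held mouth down. Joint 5 is at its limit with the tool leaning this way, so I'll turn the tool to lean towards -y instead.

```bash
python3 - <<'E'
from h import *
for ph in (-80,-90):
    Rt=place_R(unit(np.radians(ph)),np.pi/4); g=np.r_[.508,-.367,.0755]; t=g-.047*Rt[:,2]; print(t); rel(t+[0,0,.12],Rt)
E
```

```text
[ 0.50222897 -0.33427088  0.10873402]
shift mm [21.9 36.  34.8] rotvec deg [32.4 -2.2 31.5]
[ 0.508      -0.33376598  0.10873402]
shift mm [18.7 39.7 38. ] rotvec deg [39.3 -2.3 38.7]
```

arm_command(
  series=[
    {"x": 3, "y": 5, "z": 5, "rx": 5, "ry": -0.3, "rz": 5},
    {"x": 7, "y": 12, "z": 12, "rx": 10, "ry": -0.7, "rz": 10},
    {"x": 10, "y": 17, "z": 17, "rx": 15, "ry": -1, "rz": 15},
    {"x": 13, "y": 23, "z": 22, "rx": 20, "ry": -1.3, "rz": 20},
    {"x": 17, "y": 28, "z": 28, "rx": 25, "ry": -1.7, "rz": 24.3},
    {"x": 20, "y": 33, "z": 32, "rx": 29, "ry": -2, "rz": 28.2},
    {"x": 22, "y": 36, "z": 35, "rx": 32.4, "ry": -2.2, "rz": 31.5},
    {"x": 22, "y": 36, "z": 35, "rx": 32.4, "ry": -2.2, "rz": 31.5},
    {"x": 22, "y": 36, "z": 35, "rx": 32.4, "ry": -2.2, "rz": 31.5},
    {"x": 22, "y": 36, "z": 35, "rx": 32.4, "ry": -2.2, "rz": 31.5},
  ],
)

```text
time: 34.55
tool_pos: [0.5007, -0.3339, 0.2281]
tool_rot: [-3.129, 0.706, 2.012]
contact_force: [-0.4, 1.0, -1.2]
opening: 0.059
grip_force: 29.7
```

```bash
python3 - <<'E'
from h import *
s=st(); print(np.round(s["qpos"],2))
Rt=place_R(unit(np.radians(-80)),np.pi/4); g=np.r_[.508,-.367,.0755]; t=g-.047*Rt[:,2]; rel(t,Rt); rel(t+[0,0,.12],Rt)
o=fuse(["beaker0","peg0"],("scene","side")*2)
E
```

```text
t 34.55 pos [ 0.5007 -0.3339  0.2281] rot [-3.129  0.706  2.012] open 0.059 grip 29.7 F [-0.4  1.  -1.2]
[-0.56  0.39  1.84 -0.93  0.46 -0.24]
shift mm [76.7  2.3 91.4] rotvec deg [ 9.6 -4.4 11.3]
shift mm [-1.2  1.2  0.2] rotvec deg [ 9.6 -4.4 11.3]
beaker0 [([0.5714, -0.0184, 0.0405], 4, np.float64(0.87)), ([0.5137, -0.3626, 0.1743], 4, np.float64(0.81)), ([0.3853, -0.1686, 0.0003], 1, np.float64(0.71)), ([0.7724, -0.11, 0.0041], 1, np.float64(0.67))]
peg0 [([0.5144, -0.2464, 0.0108], 4, np.float64(0.74)), ([0.5081, -0.3668, 0.0119], 4, np.float64(0.69))]
```

Leaning right makes joint 4 hit its limit. The reachable way is to lean back toward the robot (tool direction about -160°), which I'll reach through a tool-down pose.

```bash
python3 - <<'E'
from h import *
D=R.from_euler('y',45,degrees=True).as_matrix()
for ph in (-90,-110): rel([.51,-.30,.29],place_R(unit(np.radians(ph)),np.pi/4)@D)
R1=place_R(unit(np.radians(-110)),np.pi/4)@D
R2=place_R(unit(np.radians(-160)),np.pi/4); g=np.r_[.508,-.367,.0755]; t=g-.047*R2[:,2]+[0,0,.12]; print(t)
print(R1.T@(t-[.51,-.30,.29]),np.degrees(R.from_matrix(R1.T@R2).as_rotvec()))
E
```

```text
shift mm [-19.2  22.9 -64.9] rotvec deg [ 8.2 39.9 24.1]
shift mm [-19.2  22.9 -64.9] rotvec deg [15.3 38.5 43.3]
[ 0.53922976 -0.3556333   0.22873402]
[-0.04228103  0.0464947   0.06126598] [ 19.60806628 -42.04963384  47.33805955]
```

arm_command(
  series=[
    {"x": -5, "y": 5, "z": -20, "rx": 0, "ry": 0, "rz": 0},
    {"x": -7, "y": 8, "z": -40, "rx": 1.9, "ry": 4.8, "rz": 5.4},
    {"x": -10, "y": 11, "z": -55, "rx": 3.8, "ry": 9.6, "rz": 10.8},
    {"x": -12, "y": 14, "z": -65, "rx": 5.7, "ry": 14.4, "rz": 16.2},
    {"x": -14, "y": 17, "z": -65, "rx": 7.7, "ry": 19.3, "rz": 21.6},
    {"x": -16, "y": 19, "z": -65, "rx": 9.6, "ry": 24, "rz": 27},
    {"x": -18, "y": 21, "z": -65, "rx": 11.5, "ry": 29, "rz": 32.5},
    {"x": -19, "y": 23, "z": -65, "rx": 13.4, "ry": 33.7, "rz": 38},
    {"x": -19, "y": 23, "z": -65, "rx": 15.3, "ry": 38.5, "rz": 43.3},
    {"x": -19, "y": 23, "z": -65, "rx": 15.3, "ry": 38.5, "rz": 43.3},
    {"x": -19, "y": 23, "z": -65, "rx": 15.3, "ry": 38.5, "rz": 43.3},
  ],
)

```text
time: 36.25
tool_pos: [0.51, -0.3, 0.2894]
tool_rot: [3.141, 0.002, 1.223]
contact_force: [0.1, 0.4, -0.8]
opening: 0.0591
grip_force: 29.7
```

```bash
python3 - <<'E'
from h import *
s=st(); print(np.round(s["qpos"],2))
R2=place_R(unit(np.radians(-160)),np.pi/4); g=np.r_[.508,-.367,.0755]; t=g-.047*R2[:,2]+[0,0,.12]; rel(t,R2)
E
```

```text
t 36.25 pos [ 0.51   -0.3     0.2894] rot [3.141e+00 2.000e-03 1.223e+00] open 0.0591 grip 29.7 F [ 0.1  0.4 -0.8]
[-0.66  0.47  1.34 -0.    1.34 -0.31]
shift mm [-42.3  46.5  60.8] rotvec deg [ 19.7 -42.   47.4]
```

arm_command(
  series=[
    {"x": -4, "y": 4, "z": 0, "rx": 2, "ry": -4.2, "rz": 4.7},
    {"x": -8, "y": 9, "z": 0, "rx": 4, "ry": -8.4, "rz": 9.5},
    {"x": -12, "y": 14, "z": 0, "rx": 6, "ry": -12.6, "rz": 14.2},
    {"x": -17, "y": 18, "z": 5, "rx": 8, "ry": -16.8, "rz": 19},
    {"x": -21, "y": 23, "z": 10, "rx": 10, "ry": -21, "rz": 23.7},
    {"x": -25, "y": 28, "z": 20, "rx": 12, "ry": -25.2, "rz": 28.4},
    {"x": -30, "y": 32, "z": 30, "rx": 13.8, "ry": -29.4, "rz": 33.2},
    {"x": -34, "y": 37, "z": 40, "rx": 15.8, "ry": -33.6, "rz": 38},
    {"x": -38, "y": 42, "z": 50, "rx": 17.7, "ry": -37.8, "rz": 42.7},
    {"x": -42, "y": 46, "z": 60, "rx": 19.7, "ry": -42, "rz": 47.4},
    {"x": -42, "y": 46, "z": 60, "rx": 19.7, "ry": -42, "rz": 47.4},
    {"x": -42, "y": 46, "z": 60, "rx": 19.7, "ry": -42, "rz": 47.4},
    {"x": -42, "y": 46, "z": 60, "rx": 19.7, "ry": -42, "rz": 47.4},
  ],
)

```text
time: 37.55
tool_pos: [0.5392, -0.3544, 0.2314]
tool_rot: [-3.141, 0.782, 0.35]
contact_force: [-0.5, -0.1, -0.3]
opening: 0.0595
grip_force: 29.7
```

```bash
python3 - <<'E'
from h import *
s=st(); print(np.round(s["qpos"],2))
R2=place_R(unit(np.radians(-160)),np.pi/4); g=np.r_[.508,-.367,.0755]; t=g-.047*R2[:,2]; rel(t+[0,0,.12],R2); rel(t,R2)
o=fuse(["beaker0","peg0"],("scene","side")*2)
p=cam("scene"); q=cam("side")
cv2.imwrite("pics/b2.png",np.hstack([cv2.resize(p["pixels"][80:240,130:330],None,fx=2,fy=2),cv2.resize(q["pixels"][80:240,230:430],None,fx=2,fy=2)]))
E
```

```text
t 37.55 pos [ 0.5392 -0.3544  0.2314] rot [-3.141  0.782  0.35 ] open 0.0595 grip 29.7 F [-0.5 -0.1 -0.3]
[-0.49  0.91  0.87 -0.59  1.89  0.69]
shift mm [1.6 1.2 2.2] rotvec deg [ 0.  -0.2  0.1]
shift mm [86.2  1.2 87.3] rotvec deg [ 0.  -0.2  0.1]
beaker0 [([0.5721, -0.0188, 0.04], 4, np.float64(0.7)), ([0.5046, -0.3663, 0.179], 2, np.float64(0.67)), ([0.491, 0.2148, 0.0131], 2, np.float64(0.54))]
peg0 [([0.5075, -0.3662, 0.0137], 4, np.float64(0.74)), ([0.5125, -0.2465, 0.0094], 4, np.float64(0.73))]
```

View pics/b2.png

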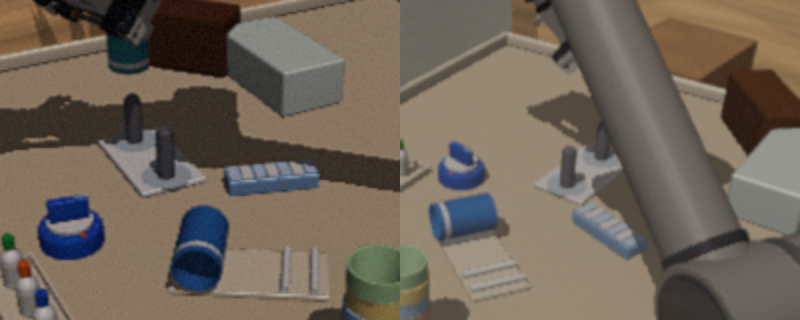

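The teal beaker hangs mouth down at (128,50), directly over the far peg (132,115). I'll lower it.

arm_command(
  series=[
    {"x": 10, "y": 1, "z": 10, "rx": 0, "ry": 0, "rz": 0},
    {"x": 22, "y": 1, "z": 22, "rx": 0, "ry": 0, "rz": 0},
    {"x": 34, "y": 1, "z": 34, "rx": 0, "ry": 0, "rz": 0},
    {"x": 46, "y": 1, "z": 46, "rx": 0, "ry": 0, "rz": 0},
    {"x": 57, "y": 1, "z": 57, "rx": 0, "ry": 0, "rz": 0},
    {"x": 67, "y": 1, "z": 67, "rx": 0, "ry": 0, "rz": 0},
    {"x": 75, "y": 1, "z": 75, "rx": 0, "ry": 0, "rz": 0},
    {"x": 80, "y": 1, "z": 80, "rx": 0, "ry": 0, "rz": 0},
    {"x": 83, "y": 1, "z": 83, "rx": 0, "ry": 0, "rz": 0},
    {"x": 85, "y": 1, "z": 85, "rx": 0, "ry": 0, "rz": 0},
    {"x": 85, "y": 1, "z": 85, "rx": 0, "ry": 0, "rz": 0},
  ],
)

```text
time: 39.35
tool_pos: [0.5395, -0.3554, 0.1096]
tool_rot: [-3.14, 0.785, 0.349]
contact_force: [-0.5, 0.1, 0.3]
opening: 0.0594
grip_force: 29.7
```

```bash
python3 - <<'E'
from h import *
s=st(); print(np.round(s["qpos"],2))
o=fuse(["beaker0"],("scene","side")*2,rad=.02)
E
```

```text
t 39.35 pos [ 0.5395 -0.3554  0.1096] rot [-3.14   0.785  0.349] open 0.0594 grip 29.7 F [-0.5  0.1  0.3]
[-0.49  1.03  0.96 -0.56  1.72  0.81]
beaker0 [([0.572, -0.0199, 0.0405], 4, np.float64(0.68)), ([0.5057, -0.3684, 0.0577], 4, np.float64(0.57)), ([0.7732, 0.0093, 0.0035], 1, np.float64(0.63)), ([0.7724, -0.0504, 0.0011], 1, np.float64(0.6))]
```

arm_command(
  series=[
    {"x": 0, "y": 0, "z": 0, "rx": 0, "ry": 0, "rz": 0},
    {"x": 0, "y": 0, "z": 0, "rx": 0, "ry": 0, "rz": 0},
    {"x": 0, "y": 0, "z": 0, "rx": 0, "ry": 0, "rz": 0},
    {"x": 0, "y": 0, "z": 0, "rx": 0, "ry": 0, "rz": 0},
    {"x": 0, "y": 0, "z": -10, "rx": 0, "ry": 0, "rz": 0},
    {"x": 0, "y": 0, "z": -30, "rx": 0, "ry": 0, "rz": 0},
    {"x": 0, "y": 0, "z": -60, "rx": 0, "ry": 0, "rz": 0},
    {"x": -20, "y": 0, "z": -85, "rx": 0, "ry": 0, "rz": 0},
    {"x": -55, "y": 0, "z": -100, "rx": 0, "ry": 0, "rz": 0},
    {"x": -90, "y": 0, "z": -105, "rx": 0, "ry": 0, "rz": 0},
    {"x": -90, "y": 0, "z": -105, "rx": 0, "ry": 0, "rz": 0},
  ],
  hand=85,
)

```text
time: 40.85
tool_pos: [0.549, -0.3532, 0.2536]
tool_rot: [3.133, 0.78, 0.34]
contact_force: [-0.1, -0.4, -0.0]
opening: 0.0851
grip_force: 0.0
```

```bash
python3 - <<'E'
from h import *
s=st(); print(np.round(s["qpos"],2))
o=fuse(["beaker0","cup0"],("scene","side")*2,rad=.015)
u=unit(np.radians(58)); b=np.array([.572,-.0192,.043]); Rt=grip_R(u,np.pi/4); t=b-.018*u-.047*Rt[:,2]; print(t)
Rd=grip_R(u,0); rel([.53,-.12,.30],Rd); P=np.array([.53,-.12,.30]); print(Rd.T@(t+[0,0,.1]-P)*1e3,np.degrees(R.from_matrix(Rd.T@Rt).as_rotvec()))
E
```

```text
t 40.85 pos [ 0.549  -0.3532  0.2536] rot [3.133 0.78  0.34 ] open 0.0851 grip 0.0 F [-0.1 -0.4 -0. ]
[-0.49  0.91  0.8  -0.6   1.94  0.67]
beaker0 [([0.5724, -0.0197, 0.0421], 4, np.float64(0.77)), ([0.5069, -0.3693, 0.0558], 4, np.float64(0.72)), ([0.5069, -0.3661, 0.012], 1, np.float64(0.73))]
cup0 [([0.4888, 0.2168, 0.0018], 4, np.float64(0.79)), ([0.4874, 0.2162, 0.0762], 4, np.float64(0.74)), ([0.4894, 0.2146, 0.0273], 4, np.float64(0.68)), ([0.4906, 0.217, 0.0503], 4, np.float64(0.58))]
[ 0.54485011 -0.06264891  0.07623402]
shift mm [   5.7 -224.8  -80. ] rotvec deg [-15.1  43.3 -36. ]
[ 56.50583847 -17.7978418  123.76598128] [-1.69682716e-15  4.50000000e+01  1.86104440e-15]
```

Teal is on its peg, with its centre at z≈57 mm. Next I'll go tool-down and then to the blue beaker.

arm_command(
  series=[
    {"x": 0, "y": -15, "z": -15, "rx": -2, "ry": 5.4, "rz": -4.5},
    {"x": 0, "y": -40, "z": -30, "rx": -4, "ry": 10.8, "rz": -9},
    {"x": 1, "y": -68, "z": -40, "rx": -5.7, "ry": 16.2, "rz": -13.5},
    {"x": 2, "y": -98, "z": -50, "rx": -7.5, "ry": 21.6, "rz": -18},
    {"x": 3, "y": -128, "z": -58, "rx": -9.4, "ry": 27, "rz": -22.5},
    {"x": 4, "y": -158, "z": -66, "rx": -11.3, "ry": 32.5, "rz": -27},
    {"x": 5, "y": -188, "z": -74, "rx": -13.2, "ry": 38, "rz": -31.5},
    {"x": 6, "y": -212, "z": -80, "rx": -15.1, "ry": 43.3, "rz": -36},
    {"x": 6, "y": -225, "z": -80, "rx": -15.1, "ry": 43.3, "rz": -36},
    {"x": 6, "y": -225, "z": -80, "rx": -15.1, "ry": 43.3, "rz": -36},
  ],
  hand=91,
)

```text
time: 42.45
tool_pos: [0.5294, -0.1191, 0.3006]
tool_rot: [3.14, 0.002, 1.011]
contact_force: [1.2, -0.1, 0.2]
opening: 0.0909
grip_force: 0.0
```

arm_command(
  series=[
    {"x": 10, "y": -3, "z": 20, "rx": 0, "ry": 7, "rz": 0},
    {"x": 20, "y": -6, "z": 40, "rx": 0, "ry": 15, "rz": 0},
    {"x": 30, "y": -9, "z": 60, "rx": 0, "ry": 23, "rz": 0},
    {"x": 40, "y": -12, "z": 80, "rx": 0, "ry": 31, "rz": 0},
    {"x": 49, "y": -15, "z": 100, "rx": 0, "ry": 39, "rz": 0},
    {"x": 56, "y": -18, "z": 115, "rx": 0, "ry": 45, "rz": 0},
    {"x": 56, "y": -18, "z": 124, "rx": 0, "ry": 45, "rz": 0},
    {"x": 56, "y": -18, "z": 124, "rx": 0, "ry": 45, "rz": 0},
    {"x": 56, "y": -18, "z": 124, "rx": 0, "ry": 45, "rz": 0},
  ],
)

```text
time: 43.35
tool_pos: [0.5454, -0.0633, 0.1765]
tool_rot: [3.138, -0.783, 1.015]
contact_force: [-0.1, 0.1, 0.0]
opening: 0.0911
grip_force: 0.0
```

```bash
python3 - <<'E'
from h import *
s=st(); print(np.round(s["qpos"],2))
u=unit(np.radians(58)); b=np.array([.572,-.0192,.043]); Rt=grip_R(u,np.pi/4); t=b-.018*u-.047*Rt[:,2]; print(t); rel(t,Rt)
p=cam("wrist","w3")
E
```

```text
t 43.35 pos [ 0.5454 -0.0633  0.1765] rot [ 3.138 -0.783  1.015] open 0.0911 grip 0.0 F [-0.1  0.1  0. ]
[-0.6   0.54  1.82  0.94  1.06 -0.64]
[ 0.54485011 -0.06264891  0.07623402]
shift mm [-70.5  -1.   71.2] rotvec deg [0.1 0.1 0.1]
```

View pics/w3.png

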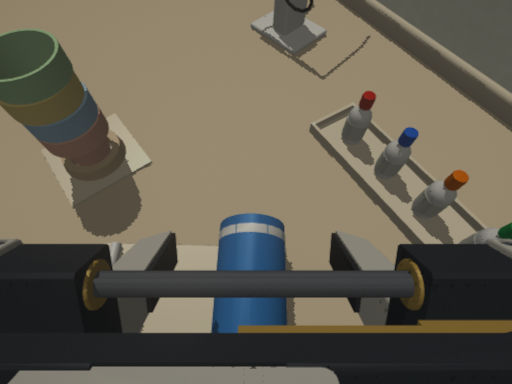

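The blue beaker (251,270) is centred between the fingers, with the same geometry as the teal one. I'll descend, grip and lift.

arm_command(
  series=[
    {"x": -15, "y": 0, "z": 15, "rx": 0, "ry": 0, "rz": 0},
    {"x": -32, "y": -1, "z": 33, "rx": 0, "ry": 0, "rz": 0},
    {"x": -47, "y": -1, "z": 48, "rx": 0, "ry": 0, "rz": 0},
    {"x": -58, "y": -1, "z": 59, "rx": 0, "ry": 0, "rz": 0},
    {"x": -66, "y": -1, "z": 67, "rx": 0, "ry": 0, "rz": 0},
    {"x": -70, "y": -1, "z": 71, "rx": 0, "ry": 0, "rz": 0},
    {"x": -70, "y": -1, "z": 71, "rx": 0, "ry": 0, "rz": 0},
    {"x": -70, "y": -1, "z": 71, "rx": 0, "ry": 0, "rz": 0},
  ],
)

```text
time: 44.2
tool_pos: [0.5448, -0.0619, 0.0772]
tool_rot: [3.137, -0.786, 1.015]
contact_force: [0.8, 0.0, -0.2]
opening: 0.0909
grip_force: 0.0
```

arm_command(
  series=[
    {"x": 0, "y": 0, "z": 0, "rx": 0, "ry": 0, "rz": 0},
    {"x": 0, "y": 0, "z": 0, "rx": 0, "ry": 0, "rz": 0},
    {"x": 0, "y": 0, "z": 0, "rx": 0, "ry": 0, "rz": 0},
    {"x": 0, "y": 0, "z": 0, "rx": 0, "ry": 0, "rz": 0},
    {"x": 0, "y": 0, "z": 0, "rx": 0, "ry": 0, "rz": 0},
    {"x": 0, "y": 0, "z": 0, "rx": 0, "ry": 0, "rz": 0},
    {"x": 10, "y": 0, "z": -10, "rx": 0, "ry": 0, "rz": 0},
    {"x": 30, "y": 0, "z": -30, "rx": 0, "ry": 0, "rz": 0},
    {"x": 55, "y": 0, "z": -55, "rx": 0, "ry": 0, "rz": 0},
    {"x": 85, "y": 0, "z": -85, "rx": 0, "ry": 0, "rz": 0},
    {"x": 110, "y": 0, "z": -110, "rx": 0, "ry": 0, "rz": 0},
    {"x": 120, "y": 0, "z": -120, "rx": 0, "ry": 0, "rz": 0},
    {"x": 120, "y": 0, "z": -120, "rx": 0, "ry": 0, "rz": 0},
  ],
  hand=30,
)

```text
time: 45.5
tool_pos: [0.5446, -0.0621, 0.2475]
tool_rot: [3.133, -0.785, 1.018]
contact_force: [-0.0, -0.9, -2.2]
opening: 0.0592
grip_force: 29.8
```

```bash
python3 - <<'E'
from h import *
s=st(); print(np.round(s["qpos"],2))
Rd=place_R(unit(np.radians(-122)),np.pi/4)@R.from_euler('y',45,degrees=True).as_matrix()
P=np.array([.51,-.17,.29]); rel(P,Rd)
R2=place_R(unit(np.radians(-160)),np.pi/4); t=np.r_[.5125,-.2468,.0755]-.047*R2[:,2]+[0,0,.12]; print(t)
print(Rd.T@(t-P)*1e3,np.degrees(R.from_matrix(Rd.T@R2).as_rotvec()))
E
```

```text
t 45.5 pos [ 0.5446 -0.0621  0.2475] rot [ 3.133 -0.785  1.018] open 0.0592 grip 29.8 F [-0.  -0.9 -2.2]
[-0.6   0.42  1.76  0.88  1.17 -0.49]
shift mm [ -47.7   28.2 -107.6] rotvec deg [  0.3 -45.    0.1]
[ 0.54372976 -0.2354333   0.22873402]
[-37.61653149  63.27882473  61.26598128] [ 14.91089174 -43.304374    35.99807708]
```

arm_command(
  series=[
    {"x": -3, "y": 2, "z": -10, "rx": 0, "ry": -4, "rz": 0},
    {"x": -8, "y": 5, "z": -25, "rx": 0, "ry": -12, "rz": 0},
    {"x": -15, "y": 9, "z": -40, "rx": 0, "ry": -20, "rz": 0},
    {"x": -23, "y": 14, "z": -58, "rx": 0, "ry": -28, "rz": 0},
    {"x": -32, "y": 19, "z": -76, "rx": 0, "ry": -36, "rz": 0},
    {"x": -41, "y": 24, "z": -94, "rx": 0, "ry": -42, "rz": 0},
    {"x": -48, "y": 28, "z": -108, "rx": 0, "ry": -45, "rz": 0},
    {"x": -48, "y": 28, "z": -108, "rx": 0, "ry": -45, "rz": 0},
  ],
)

```text
time: 46.3
tool_pos: [0.5093, -0.1703, 0.2865]
tool_rot: [-3.14, 0.0, 1.013]
contact_force: [-0.4, 0.0, -0.7]
opening: 0.059
grip_force: 29.8
```

arm_command(
  series=[
    {"x": -3, "y": 5, "z": 0, "rx": 1.6, "ry": -4.8, "rz": 4},
    {"x": -7, "y": 12, "z": 0, "rx": 3.3, "ry": -9.6, "rz": 8},
    {"x": -11, "y": 19, "z": 0, "rx": 5, "ry": -14.4, "rz": 12},
    {"x": -16, "y": 27, "z": 5, "rx": 6.6, "ry": -19.2, "rz": 16},
    {"x": -20, "y": 35, "z": 10, "rx": 8.3, "ry": -24, "rz": 20},
    {"x": -25, "y": 43, "z": 20, "rx": 10, "ry": -28.9, "rz": 24},
    {"x": -29, "y": 50, "z": 32, "rx": 11.6, "ry": -33.7, "rz": 28},
    {"x": -34, "y": 57, "z": 45, "rx": 13.3, "ry": -38.5, "rz": 32},
    {"x": -38, "y": 63, "z": 55, "rx": 14.9, "ry": -43.3, "rz": 36},
    {"x": -38, "y": 63, "z": 61, "rx": 14.9, "ry": -43.3, "rz": 36},
    {"x": -38, "y": 63, "z": 61, "rx": 14.9, "ry": -43.3, "rz": 36},
    {"x": -38, "y": 63, "z": 61, "rx": 14.9, "ry": -43.3, "rz": 36},
  ],
)

```text
time: 47.5
tool_pos: [0.5424, -0.2354, 0.2278]
tool_rot: [-3.141, 0.782, 0.351]
contact_force: [-0.3, 0.5, -1.1]
opening: 0.0592
grip_force: 29.8
```

```bash
python3 - <<'E'
from h import *
s=st(); print(np.round(s["qpos"],2))
R2=place_R(unit(np.radians(-160)),np.pi/4); t=np.r_[.5125,-.2468,.0755]-.047*R2[:,2]; rel(t+[0,0,.12],R2); rel(t,R2)
o=fuse(["beaker0","peg0"],("scene","side")*2)
p=cam("scene"); q=cam("side")
cv2.imwrite("pics/b3.png",np.hstack([cv2.resize(p["pixels"][80:240,130:330],None,fx=2,fy=2),cv2.resize(q["pixels"][80:240,230:430],None,fx=2,fy=2)]))
E
```

```text
t 47.5 pos [ 0.5424 -0.2354  0.2278] rot [-3.141  0.782  0.351] open 0.0592 grip 29.8 F [-0.3  0.5 -1.1]
[-0.35  0.84  1.02 -0.5   1.89  0.87]
shift mm [ 0.2  0.5 -1.5] rotvec deg [ 0.  -0.2  0.1]
shift mm [84.8  0.6 83.6] rotvec deg [ 0.  -0.2  0.1]
beaker0 [([0.5066, -0.3687, 0.0573], 4, np.float64(0.84)), ([0.5132, -0.2453, 0.1776], 4, np.float64(0.71)), ([0.5105, -0.3074, -0.0017], 1, np.float64(0.58))]
peg0 [([0.5067, -0.3662, 0.0118], 4, np.float64(0.88)), ([0.5139, -0.2449, 0.0111], 4, np.float64(0.77))]
```

View pics/b3.png

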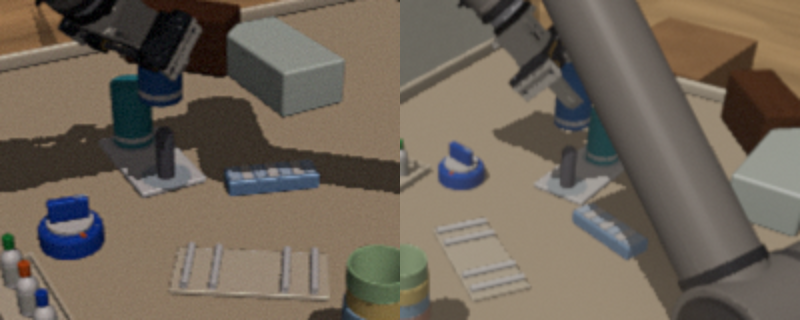

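Teal stands upright on the far peg (132,110), and blue hangs mouth down over the near peg (163,80). I'll lower and release it.

arm_command(
  series=[
    {"x": 10, "y": 0, "z": 10, "rx": 0, "ry": 0, "rz": 0},
    {"x": 22, "y": 0, "z": 22, "rx": 0, "ry": 0, "rz": 0},
    {"x": 34, "y": 0, "z": 34, "rx": 0, "ry": 0, "rz": 0},
    {"x": 46, "y": 0, "z": 46, "rx": 0, "ry": 0, "rz": 0},
    {"x": 57, "y": 0, "z": 57, "rx": 0, "ry": 0, "rz": 0},
    {"x": 67, "y": 0, "z": 67, "rx": 0, "ry": 0, "rz": 0},
    {"x": 75, "y": 0, "z": 75, "rx": 0, "ry": 0, "rz": 0},
    {"x": 80, "y": 0, "z": 79, "rx": 0, "ry": 0, "rz": 0},
    {"x": 83, "y": 0, "z": 82, "rx": 0, "ry": 0, "rz": 0},
    {"x": 84, "y": 0, "z": 83, "rx": 0, "ry": 0, "rz": 0},
    {"x": 84, "y": 0, "z": 83, "rx": 0, "ry": 0, "rz": 0},
  ],
)

```text
time: 49.3
tool_pos: [0.5436, -0.2356, 0.1099]
tool_rot: [3.139, 0.784, 0.347]
contact_force: [-0.2, 0.6, -2.2]
opening: 0.0589
grip_force: 29.8
```

```bash
python3 - <<'E'
from h import *
s=st()
o=fuse(["beaker0"],("scene","side")*2,rad=.02)
E
```

```text
t 49.3 pos [ 0.5436 -0.2356  0.1099] rot [3.139 0.784 0.347] open 0.0589 grip 29.8 F [-0.2  0.6 -2.2]
beaker0 [([0.5172, -0.2476, 0.0604], 2, np.float64(0.64)), ([0.5078, -0.3694, 0.057], 3, np.float64(0.4)), ([0.491, 0.2145, 0.0489], 1, np.float64(0.73))]
```

arm_command(
  series=[
    {"x": 0, "y": 0, "z": 0, "rx": 0, "ry": 0, "rz": 0},
    {"x": 0, "y": 0, "z": 0, "rx": 0, "ry": 0, "rz": 0},
    {"x": 0, "y": 0, "z": 0, "rx": 0, "ry": 0, "rz": 0},
    {"x": 0, "y": 0, "z": 0, "rx": 0, "ry": 0, "rz": 0},
    {"x": 0, "y": 0, "z": -10, "rx": 0, "ry": 0, "rz": 0},
    {"x": 0, "y": 0, "z": -30, "rx": 0, "ry": 0, "rz": 0},
    {"x": 0, "y": 0, "z": -60, "rx": 0, "ry": 0, "rz": 0},
    {"x": -20, "y": 0, "z": -85, "rx": 0, "ry": 0, "rz": 0},
    {"x": -55, "y": 0, "z": -100, "rx": 0, "ry": 0, "rz": 0},
    {"x": -90, "y": 0, "z": -110, "rx": 0, "ry": 0, "rz": 0},
    {"x": -90, "y": 0, "z": -110, "rx": 0, "ry": 0, "rz": 0},
  ],
  hand=80,
)

```text
time: 50.8
tool_pos: [0.5566, -0.2314, 0.257]
tool_rot: [3.131, 0.778, 0.34]
contact_force: [0.2, 0.3, 0.7]
opening: 0.08
grip_force: 0.0
```

```bash
python3 - <<'E'
from h import *
s=st(); print(np.round(s["qpos"],2))
o=fuse(["beaker0","cup0","dial_grip","timer"],("scene","side")*2,rad=.015)
p=cam("scene","sc5"); q=cam("side")
cv2.imwrite("pics/c1.png",np.hstack([cv2.resize(p["pixels"][90:290,130:330],None,fx=2,fy=2),cv2.resize(q["pixels"][90:290,190:390],None,fx=2,fy=2)]))
def px(p,X): return np.round(cv2.projectPoints(np.array(X,float).reshape(-1,3),p["rvec"],p["tvec"],p["K"],None)[0].reshape(-1,2),1)
c=np.array([.684,-.167]); a=p["pixels"][165:220,135:195]; cv2.imwrite("pics/t1.png",cv2.resize(a,None,fx=9,fy=9,interpolation=cv2.INTER_CUBIC))
print('axis top',px(p,[[.681,-.168,.066],[.681,-.168,.03],[.731,-.168,.066],[.681,-.118,.066]])-[135,165])
E
```

```text
t 50.8 pos [ 0.5566 -0.2314  0.257 ] rot [3.131 0.778 0.34 ] open 0.08 grip 0.0 F [0.2 0.3 0.7]
[-0.33  0.84  0.94 -0.5   1.96  0.84]
beaker0 [([0.5148, -0.2477, 0.0559], 4, np.float64(0.85)), ([0.507, -0.3687, 0.0565], 3, np.float64(0.61)), ([0.4878, 0.2153, 0.002], 2, np.float64(0.7))]
cup0 [([0.4889, 0.2166, 0.0748], 4, np.float64(0.69)), ([0.4894, 0.2152, 0.0036], 4, np.float64(0.66)), ([0.49, 0.2156, 0.0259], 4, np.float64(0.63)), ([0.4913, 0.2172, 0.0518], 3, np.float64(0.69)), ([0.778, -0.1081, 0.0023], 1, np.float64(0.66)), ([0.6846, -0.1654, 0.0538], 1, np.float64(0.57))]
dial_grip [([0.6826, -0.1654, 0.0547], 4, np.float64(0.72))]
timer [([0.6804, -0.1701, 0.0006], 4, np.float64(0.72)), ([0.5044, -0.3694, 0.0534], 1, np.float64(0.74))]
axis top [[28.6 13.7]
 [30.1 25.7]
 [ 9.2 18.9]
 [35.8 23.2]]
```

View pics/c1.png

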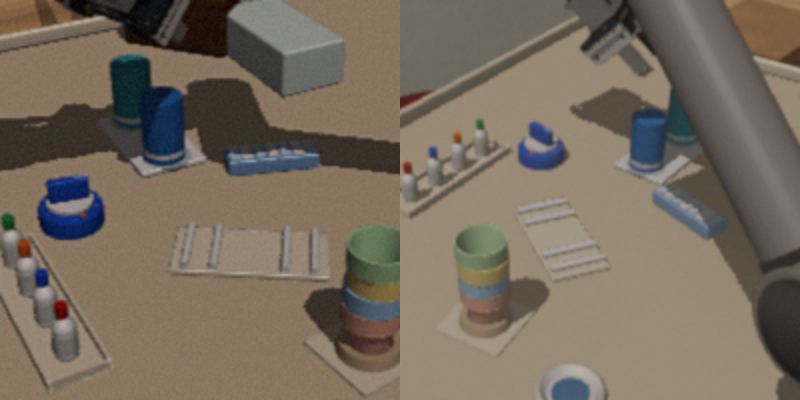

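View pics/t1.png

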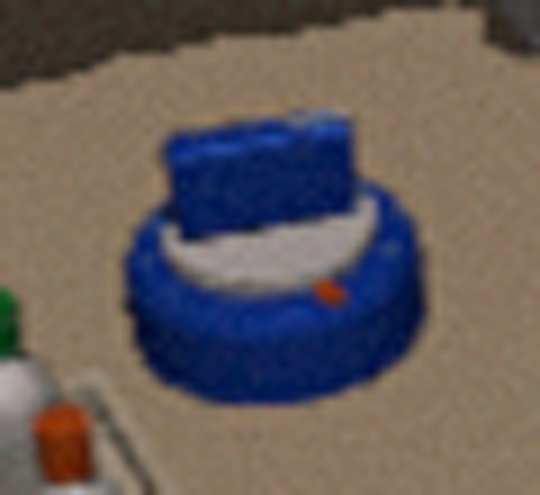

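Both beakers stand on their pegs (blue at (163,128), teal at (131,92)) and the stack is intact. The white line is at the bar's right end (315,118), pointing to about 167°. The orange mark (330,292) is at about 95°, so the turn needed is about 1.25–1.3 rad clockwise. I'll go to the dial.

```bash
python3 - <<'E'
from h import *
x=unit(np.radians(-12)); Rt=np.c_[x,np.cross(-Z,x),-Z]; rel([.682,-.168,.18],Rt)
E
```

```text
shift mm [148.8 -16.1 -48.1] rotvec deg [12.6 43.7 30.3]
```

arm_command(
  series=[
    {"x": 0, "y": 0, "z": -10, "rx": 1, "ry": 3, "rz": 2},
    {"x": 15, "y": -2, "z": -25, "rx": 3, "ry": 10, "rz": 7},
    {"x": 35, "y": -4, "z": -35, "rx": 5, "ry": 17, "rz": 12},
    {"x": 55, "y": -6, "z": -45, "rx": 7, "ry": 24, "rz": 17},
    {"x": 80, "y": -9, "z": -48, "rx": 9, "ry": 31, "rz": 21.5},
    {"x": 105, "y": -12, "z": -48, "rx": 11, "ry": 38, "rz": 26.3},
    {"x": 130, "y": -15, "z": -48, "rx": 12.6, "ry": 43.7, "rz": 30.3},
    {"x": 145, "y": -16, "z": -48, "rx": 12.6, "ry": 43.7, "rz": 30.3},
    {"x": 149, "y": -16, "z": -48, "rx": 12.6, "ry": 43.7, "rz": 30.3},
    {"x": 149, "y": -16, "z": -48, "rx": 12.6, "ry": 43.7, "rz": 30.3},
    {"x": 149, "y": -16, "z": -48, "rx": 12.6, "ry": 43.7, "rz": 30.3},
  ],
  hand=42,
)

```text
time: 53.0
tool_pos: [0.6826, -0.1683, 0.1801]
tool_rot: [3.141, 0.0, -0.209]
contact_force: [-0.1, -0.5, 0.6]
opening: 0.0421
grip_force: 0.0
```

```bash
python3 - <<'E'
from h import *
s=st(); print(np.round(s["qpos"],2))
p=cam("wrist","w4"); marks(p,["dial_grip","timer"],.3)
x=unit(np.radians(-12)); Rt=np.c_[x,np.cross(-Z,x),-Z]; rel([.682,-.168,.105],Rt)
def px(X): return np.round(cv2.projectPoints(np.array(X,float).reshape(-1,3),p["rvec"],p["tvec"],p["K"],None)[0].reshape(-1,2),1)
print(px([[.682,-.168,.066],[.682+.05*np.cos(np.radians(168)),-.168+.05*np.sin(np.radians(168)),.066]]))
E
```

```text
t 53.0 pos [ 0.6826 -0.1683  0.1801] rot [ 3.141  0.    -0.209] open 0.0421 grip 0.0 F [-0.1 -0.5  0.6]
[-0.35  0.76  1.11 -0.    1.27  1.43]
dial_grip [([0.687, -0.167, 0.059], 0.62)]
timer [([0.685, -0.165, -0.001], 0.72), ([0.774, 0.011, 0.002], 0.35)]
shift mm [-0.4 -0.4 75.3] rotvec deg [ 0. -0. -0.]
[[254.3 218.9]
 [254.3 277.3]]
```

View pics/w4.png

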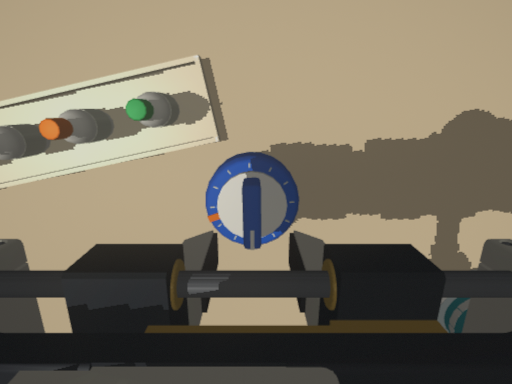

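The dial's bar is vertical in the image at (252,213), with its white line toward (252,240) and the orange mark at (213,217). My projected aim was (254,219), so I'll shift +5 mm in tool x and -1.5 mm in tool y.

arm_command(
  series=[
    {"x": 5, "y": -1.5, "z": 15, "rx": 0, "ry": 0, "rz": 0},
    {"x": 5, "y": -1.5, "z": 35, "rx": 0, "ry": 0, "rz": 0},
    {"x": 5, "y": -1.5, "z": 53, "rx": 0, "ry": 0, "rz": 0},
    {"x": 5, "y": -1.5, "z": 66, "rx": 0, "ry": 0, "rz": 0},
    {"x": 5, "y": -1.5, "z": 73, "rx": 0, "ry": 0, "rz": 0},
    {"x": 5, "y": -1.5, "z": 75, "rx": 0, "ry": 0, "rz": 0},
    {"x": 5, "y": -1.5, "z": 75, "rx": 0, "ry": 0, "rz": 0},
  ],
)

```text
time: 53.85
tool_pos: [0.6875, -0.1677, 0.1049]
tool_rot: [3.141, -0.0, -0.21]
contact_force: [0.4, 0.6, -0.2]
opening: 0.0422
grip_force: 0.0
```

arm_command(
  series=[
    {"x": 0, "y": 0, "z": 0, "rx": 0, "ry": 0, "rz": 0},
    {"x": 0, "y": 0, "z": 0, "rx": 0, "ry": 0, "rz": 0},
    {"x": 0, "y": 0, "z": 0, "rx": 0, "ry": 0, "rz": 0},
    {"x": 0, "y": 0, "z": 0, "rx": 0, "ry": 0, "rz": 0},
    {"x": 0, "y": 0, "z": 0, "rx": 0, "ry": 0, "rz": 0},
  ],
  hand=5,
  squeeze=12,
)

```text
time: 54.35
tool_pos: [0.6873, -0.1682, 0.1052]
tool_rot: [3.141, -0.001, -0.21]
contact_force: [-1.2, -2.3, 0.7]
opening: 0.0141
grip_force: 12.0
```

arm_command(
  series=[
    {"x": 0, "y": 0, "z": 0, "rx": 0, "ry": 0, "rz": 6},
    {"x": 0, "y": 0, "z": 0, "rx": 0, "ry": 0, "rz": 12},
    {"x": 0, "y": 0, "z": 0, "rx": 0, "ry": 0, "rz": 18},
    {"x": 0, "y": 0, "z": 0, "rx": 0, "ry": 0, "rz": 24},
    {"x": 0, "y": 0, "z": 0, "rx": 0, "ry": 0, "rz": 30},
    {"x": 0, "y": 0, "z": 0, "rx": 0, "ry": 0, "rz": 36},
    {"x": 0, "y": 0, "z": 0, "rx": 0, "ry": 0, "rz": 42},
    {"x": 0, "y": 0, "z": 0, "rx": 0, "ry": 0, "rz": 48},
    {"x": 0, "y": 0, "z": 0, "rx": 0, "ry": 0, "rz": 54},
    {"x": 0, "y": 0, "z": 0, "rx": 0, "ry": 0, "rz": 60},
    {"x": 0, "y": 0, "z": 0, "rx": 0, "ry": 0, "rz": 66},
    {"x": 0, "y": 0, "z": 0, "rx": 0, "ry": 0, "rz": 72},
    {"x": 0, "y": 0, "z": 0, "rx": 0, "ry": 0, "rz": 72},
    {"x": 0, "y": 0, "z": 0, "rx": 0, "ry": 0, "rz": 72},
  ],
)

```text
time: 55.75
tool_pos: [0.6837, -0.1716, 0.1052]
tool_rot: [3.133, -0.004, -1.468]
contact_force: [-17.5, -12.7, 9.2]
opening: 0.0138
grip_force: 12.0
```

arm_command(
  series=[
    {"x": 0, "y": 0, "z": 0, "rx": 0, "ry": 0, "rz": 0},
    {"x": 0, "y": 0, "z": 0, "rx": 0, "ry": 0, "rz": 0},
    {"x": 0, "y": 0, "z": 0, "rx": 0, "ry": 0, "rz": 0},
    {"x": 0, "y": 0, "z": -10, "rx": 0, "ry": 0, "rz": 0},
    {"x": 0, "y": 0, "z": -30, "rx": 0, "ry": 0, "rz": 0},
    {"x": 0, "y": 0, "z": -60, "rx": 0, "ry": 0, "rz": 0},
    {"x": 0, "y": 0, "z": -90, "rx": 0, "ry": 0, "rz": 0},
    {"x": 0, "y": 0, "z": -105, "rx": 0, "ry": 0, "rz": 0},
    {"x": 0, "y": 0, "z": -105, "rx": 0, "ry": 0, "rz": 0},
    {"x": 0, "y": 0, "z": -105, "rx": 0, "ry": 0, "rz": 0},
  ],
  hand=42,
)

```text
time: 56.75
tool_pos: [0.6873, -0.1672, 0.2097]
tool_rot: [-3.141, -0.0, -1.466]
contact_force: [0.5, -0.2, -0.4]
opening: 0.042
grip_force: 0.0
```

```bash
python3 - <<'E'
from h import *
s=st(); print(np.round(s["qpos"],2))
p=cam("wrist"); 
def px(X): return cv2.projectPoints(np.array(X,float).reshape(-1,3),p["rvec"],p["tvec"],p["K"],None)[0].reshape(-1,2)
u,v=px([[.687,-.168,.045]])[0]; print(u,v)
a=int(max(v-70,0)); b=int(max(u-90,0)); cv2.imwrite("pics/w5.png",cv2.resize(p["pixels"][a:a+130,b:b+180],None,fx=4,fy=4,interpolation=cv2.INTER_CUBIC))
# world-plane rectification hints: unit directions at mark
m=np.radians(95); print('crop origin',b,a)
o=fuse(["beaker0","cup0"],("scene","side")*2,rad=.015)
E
```

```text
t 56.75 pos [ 0.6873 -0.1672  0.2097] rot [-3.141 -0.    -1.466] open 0.042 grip 0.0 F [ 0.5 -0.2 -0.4]
[-0.35  0.75  1.05  0.    1.34  2.69]
253.81599974434604 196.75606899394123
crop origin 163 126
beaker0 [([0.5153, -0.2459, 0.0568], 4, np.float64(0.78)), ([0.5069, -0.3698, 0.0567], 4, np.float64(0.77))]
cup0 [([0.4892, 0.2165, 0.0509], 4, np.float64(0.71)), ([0.4905, 0.2168, 0.0772], 4, np.float64(0.66)), ([0.4893, 0.2148, 0.026], 4, np.float64(0.64)), ([0.4881, 0.2159, 0.0015], 4, np.float64(0.64))]
```

View pics/w5.png

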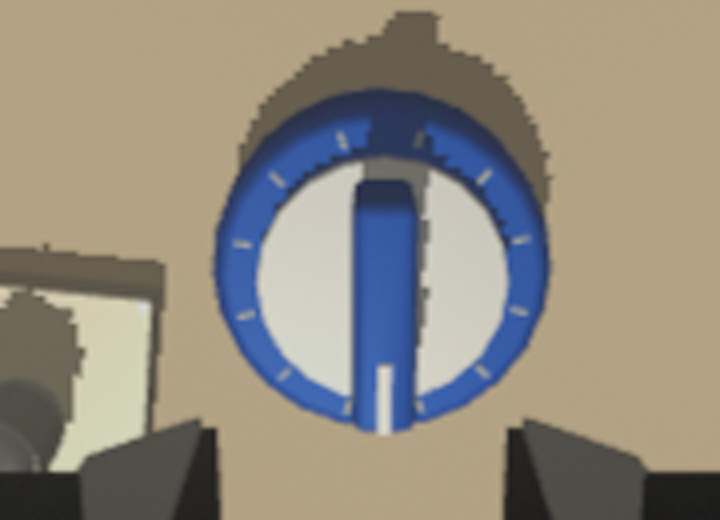

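The white line (384,400) is midway between two ticks, so it is 2.5 ticks = 75° ≈ 1.31 rad from zero. It covers the orange mark. Stack and beakers read correctly, so I'm handing in.

```bash
python3 -c "
from cell import *
print(hand_in())"
```

```text
the job is handed in; nothing more can be done
None
```

I handed the job in at about 57 s of the 210 s limit, without seeing the judge's verdict: all four tumblers present are nested in the dock, both beakers stand upside down on their own pegs, and the dial is at about 1.31 rad, on the orange mark.

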